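# Gang-clamp pine rails flush with a ratchet-lever cramp

### The arm

A 6-joint arm with a two-finger parallel gripper is mounted at the origin on the work surface. World frame = base frame: x ahead of the robot, y to its left, z up, the work surface at z = 0. Lengths are in m, angles in degrees, forces in N, time in s.
With the tool pointing down it reaches from about 0.35 to 0.875 m from the base axis. Payload 15.5 kg.
Tool frame: the origin (TCP) lies midway between the tips of the shut fingers; the grasp point (between the pads) lies 19 mm behind it (bot.pinch_z is the distance from the TCP to the grasp point, in m); z points along the fingers, y is the line along which they close (so a half turn about z gives the same grasp; the last joint's range is limited). The gripper opens to 85 mm and grips with 20 to 120 N. Pads are 22 mm wide; open, the fingers measure 114 mm over their backs; the gripper's body (76 mm by 85 mm) begins 54 mm behind the grasp point. The pads swing forward as they close: fully open they stand 13 mm farther back than shut.
Start: joints at [-74.227, 28.281, 77.091, -0, 74.628, -5.472], TCP at [0.226, -0.583, 0.231] pointing down, gripper open.
Joint ranges: [-166.48, 166.48], [-47.26, 123.95], [12.59, 153.08], [-70.14, 250.14], [6.76, 159.57], [-176.63, 176.63]. Speed limits (degrees/s): [108.29, 108.29, 147.25, 172.46, 172.46, 172.46].

### API

Orientations are given as [roll, pitch, yaw] about the fixed x, y, z axes, in that order (R = Rz(yaw) Ry(pitch) Rx(roll)).
In Python, from plant import bot, camera, workorder, find_in, regions_of, mark_of gives the robot as it stands.
- The arm moves only by the tool drive_tool, never from a script. Its argument "increments" is a list of rows, each a list of 7 numbers: the shift along the world's x, y, z each as a share of 0.6 m, from -1 to 1, then the turn, a rotation vector about the world's x, y, z each as a share of 8 degrees, from -1 to 1, then the opening, from -1 (shut) to 1 (fully open). In form: [[dx, dy, dz, ax, ay, az, fingers], ...]. A call has 1 to 20 rows; each row shifts and turns the commanded pose from where the row before left it; what a row does not reach is not made up. A row lasts 1/8 s, in which the tool goes at most 62.5 mm and 10.7 degrees, less where a joint would pass 70% of its speed; a pose out of reach is approached as far as the arm can. A call with a number of a shift or a turn outside -1 to 1 is refused whole. A call with a gripper value outside its range is refused whole. The fingers move at their own pace and stop on an object; the grip force is fixed at half the most. Time passes only in rows, so rows that do not move let the fingers close. It gives the time, the measured TCP pose, the force, the opening and the grip force at its end, in the units of the state.
- bot.state(): the state, without advancing time (a new reading comes with each control period).
- camera(name): name is "side" or "top"; returns a dict with "pixels" (420x560x3 uint8, blue, green, red), "mtx" (3x3 intrinsics, pixels), "extrinsics" (4x4, takes a point from camera to world coordinates). Camera axes: x right, y up, looking along -z (the intrinsics and any distortion apply to the point x, -y, -z); pixel columns grow to the right and rows downward; lengths in m; the calibration is good to about 2 mm. A picture is of the moment at which its call begins. There is no depth.
- workorder.finish_job(): hands the job in; it is judged then, once.
Trained networks look in a picture, given as the dict that the camera call returned (one of the last four; its "shot" number tells which), for a name from the list of things; names that differ only in an ending like _2 or _b are one class to them, and where a whole thing is asked for, a point or a joint stands for the part that bears it (a point fixed in the world has none). Each returns a list of dicts, best first, with "score" (0 to 1); they miss things now and then, are a little off and sometimes report something else, mostly with a low value. They report only what shows in the picture. A call takes as long as a camera call.
- find_in(picture, label): "uv" ([column, row] in pixels, amid what is visible of it).
- regions_of(picture, label): "region" (420x560 bool, what is visible of it) and "uv" ([column, row] in pixels, amid what is visible of it).
- mark_of(picture, label): "uv" ([column, row] in pixels: a listed point, or the origin of a listed thing).
The state is a dict: "time_s": time; "qpos": joint angles; "joint_vel": joint speeds; "tau": joint torques, N m; "ee_pos": TCP position; "tool_rot": TCP orientation; "wrist_force": force on the tool from outside, world axes, zero at the start; "moment": the same for the moment, N m; "finger_gap": opening from 0.0 (shut) to 1.0 (fully open); "gripper_force": force on a finger pad.
Only numpy, scipy, OpenCV 4.12 (cv2) and the standard library are available. Lean on these libraries where they do the work, as an engineer would, in place of code of your own. Each camera call takes 0.05 s, during which the arm holds its last target. There are 200 camera calls.

### The job

Clear the dark offcut out of the cramp and into the green bin, then lay all the pine rails flat and side by side in the cramp between its jaws, every one pushed up square against the end stop so that their ends line up flush. Then, with the yellow pawl selector flipped over to tighten, work the red-handled lever back and forth until the sliding jaw has closed up on the rails and grips the whole row firmly, and leave it clamped like that. Move the jaw only with the lever, never by shoving it, and leave the mug, tape measure and calculator where they are.

Things in the scene. Friction and masses are not known exactly. Their poses are not given: they have to be found in the camera images.
- cramp: Edge cramp fixed to the bench. Origin: underside of its bed; x points away from the robot (the way the rails are to lie), y to the robot's left (clamping direction). Grey bed: x -77 to +103, y -160 to +150 mm, top at z = +12 mm. Its near edge is open. At the -y end: blue gear housing (top z = 48 mm), ratchet wheel and lever; a rack bar (top z = 34 mm) runs out to y = -420 mm.
- fixed_face (a point): Middle of the foot of the fixed jaw's face, on the bed top (cramp x 0, y +115, z +12 mm). The fixed jaw is blue with a dark wooden cheek, 140 mm along cramp x, top at z = 52 mm; its face is the plane y = +115 mm.
- stop_face (a point): Middle of the foot of the end stop's face, on the bed top (cramp x +85, y 0, z +12 mm). The stop is a low aluminium bar along the bed's far edge, 18 mm tall above the bed; its face is the plane x = +85 mm, from y -145 to +115 mm.
- jaw: Sliding jaw, blue with a dark wooden cheek, 136 mm along cramp x, 28 mm thick, top at z = 51 mm. Origin: in its clamping face, at the level of the cramp's underside; axes as the cramp's. Starts fully open, face at cramp y = -125 mm (240 mm from the fixed face); travels 175 mm towards +y, 28 mm per rad of the ratchet wheel (11 mm per tooth). Gear friction holds it (46 N at the jaw).
- lever_pivot (a point): Point on the upright axis shared by ratchet wheel and lever, 66 mm above the bench (cramp x -30, y -210 mm). Selector at tighten: a counterclockwise lever swing (seen from above) drives the jaw to close, the clockwise return clicks freely over the teeth. At release: clockwise opens the jaw, counterclockwise clicks; with the jaw fully open the lever then blocks clockwise.
- lever (a joint): Lever angle, -0.85 to +0.85 rad (stops), counterclockwise from above positive; at 0 it points 222 deg counterclockwise from the cramp's x axis. Friction holds it where left: about 4 N at the grip to swing it free, 12 N driving the jaw, more when the jaw bears on the rails. Teeth are 0.39 rad apart: up to that much of a swing is lost before the pawl catches, so swing wide.
- lever_grip (a point): Point on the axis of the lever's level red handle (25 mm thick, axis 66 mm above the bench), 170 mm out from the pivot. The handle runs from 135 to 235 mm out; inward of it a dark strap, 26 mm wide, top at 70 mm. Straddle or pinch it from above; 20 mm are free below it over the rack bar, more elsewhere.
- selector (a joint): Yellow pawl selector: angle about its upright pin, 66 mm out from lever_pivot on the line to lever_grip. +0.30 rad (counterclockwise from above: paddle leaning the way the lever shall drive) = tighten, -0.30 = release, with stops at both ends and friction between. Starts at release. A pawl that bears hard on a tooth holds it back: ease the lever a little the other way first.
- paddle (a point): Middle of the selector's upright yellow paddle (16 mm long, 10 mm thick, 73 to 103 mm above the bench), 46 mm out from the selector's pin; 32 mm below its top lies the lever's strap. It takes about 4 N sideways to push over. Should the lever swing along, it comes to its own stop, and then the paddle goes over.
- rail1: Planed pine rail, 150 x 36 x 32 mm, 95 g or so, lying on the bench left of the cramp; all four are alike, and only two to four are there. Origin: centre of its underside; its x axis runs along its length.
- rail2: Planed pine rail, 150 x 36 x 32 mm, 95 g or so, lying on the bench left of the cramp; all four are alike, and only two to four are there. Origin: centre of its underside; its x axis runs along its length.
- rail3: Planed pine rail, 150 x 36 x 32 mm, 95 g or so, lying on the bench left of the cramp; all four are alike, and only two to four are there. Origin: centre of its underside; its x axis runs along its length.
- rail4: Planed pine rail, 150 x 36 x 32 mm, 95 g or so, lying on the bench left of the cramp; all four are alike, and only two to four are there. Origin: centre of its underside; its x axis runs along its length.
- offcut: Dark hardwood offcut, 85 x 45 x 28 mm, 75 g or so, left lying on the cramp's bed. Origin: centre of its underside; its x axis runs along its length.
- bin: Green open scrap bin fixed to the bench between robot and cramp, 90 mm (its x) by 160 mm (its y), 55 mm high, walls and floor 4 mm. Origin: centre of its underside.
- mug: Black travel mug, 76 mm across, 152 mm tall, standing beyond the gear housing. Not to be disturbed. Origin: centre of its underside.
- tape: Black and red tape measure, 68 x 36 x 62 mm, beyond the rack bar. Not to be disturbed. Origin: centre of its underside.
- calculator: Black pocket calculator, 150 x 80 x 14 mm, on the bench beyond the rails. Not to be disturbed. Origin: centre of its underside.

How it is judged:
By the outcome, as a careful person would: the job done as asked, in the order asked, and still so for the second after the job is handed in, with the robot touching nothing.
Of rail1, rail2, rail3, rail4 only 2 to 4 are there at a start; the rules pass over those that are not, and their reading is None.
At some moment in a run one of rail1, rail2, rail3, rail4 may be knocked a few centimetres aside while the robot is not near it.
Once in a run the grip may slacken for a moment while it holds something.
It also fails if it takes over 210 s, if anything falls off the work surface, if the arm or the gripper's body presses on something with over 40 N, if the wrist force passes 120 N, or if a joint passes its speed limit or range.

## Working session

There is one attempt and no reset: what is moved stays moved. The work goes in short steps, Python scripts to look and compute and a tool call to move; the robot and the scene stay as the last step left them, time stands still between calls to the robot, and variables do not carry over. Pictures are saved under pics/ and viewed, at most 14 in all, crops included, and the job is handed in when it is done.

Besides the shell and the picture viewer there is one more tool, called after "Call:" by a JSON object that holds its "fn" and its "kwargs". drive_tool: Moves the arm, as the interface text tells. Shift numbers are shares of 0.6 m and turn numbers shares of 8 degrees, none past 1 either way. Its arguments: {"type":"object","properties":{"increments":{"type":"array","items":{"type":"array","items":{"type":"number","minimum":-1,"maximum":1}}}},"required":["increments"]}

```bash
ls; mkdir -p pics; cat > h.py <<'E'
import numpy as np, cv2
from plant import bot, camera, workorder, find_in, regions_of, mark_of
def snap(name,fn=None):
    p=camera(name)
    if fn: cv2.imwrite('pics/'+fn,p['pixels'])
    return p
def ray(p,uv):
    K=np.array(p['mtx']);E=np.array(p['extrinsics'])
    d=np.linalg.inv(K)@np.array([uv[0],uv[1],1.]);d=np.array([d[0],-d[1],-d[2]])
    return E[:3,3],E[:3,:3]@d
def at_z(p,uv,z):
    o,d=ray(p,uv);return o+d*(z-o[2])/d[2]
def proj(p,X):
    K=np.array(p['mtx']);E=np.array(p['extrinsics'])
    c=E[:3,:3].T@(np.array(X)-E[:3,3]);c=np.array([c[0],-c[1],-c[2]]);q=K@c
    return q[:2]/q[2]
def tri(p1,u1,p2,u2):
    o1,d1=ray(p1,u1);o2,d2=ray(p2,u2)
    A=np.stack([d1,-d2],1);s=np.linalg.lstsq(A,o2-o1,rcond=None)[0]
    a=o1+d1*s[0];b=o2+d2*s[1];return (a+b)/2,np.linalg.norm(a-b)
E
python3 - <<'E'
from h import *
np.set_printoptions(precision=4,suppress=True)
t=snap('top','t0.png');s=snap('side','s0.png')
print(t.keys(),t['extrinsics'],s['extrinsics'],t['mtx'])
for l in ['cramp','fixed_face','stop_face','jaw','lever_pivot','lever_grip','paddle','selector','rail1','offcut','bin','mug','tape','calculator']:
    for n,p in(('t',t),('s',s)):
        try: print(l,n,[(np.round(r['uv'],1).tolist(),round(r['score'],2)) for r in mark_of(p,l)[:5]])
        except Exception as e: print(l,n,e)
print(bot.state())
E
```

```text
pics
dict_keys(['pixels', 'mtx', 'extrinsics', 'shot']) [[-0.0298  0.9876 -0.1539  0.4094]
 [-0.9996 -0.0293  0.0055  0.0004]
 [ 0.0009  0.154   0.9881  1.0364]
 [ 0.      0.      0.      1.    ]] [[-0.8391  0.2826 -0.4648  0.1259]
 [-0.5439 -0.4284  0.7215  0.675 ]
 [ 0.0048  0.8583  0.5132  0.5697]
 [ 0.      0.      0.      1.    ]] [[383.443    0.     278.8486]
 [  0.     383.443  206.0558]
 [  0.       0.       1.    ]]
cramp t [([276.3, 193.2], 0.88)]
cramp s [([256.7, 242.2], 0.69)]
fixed_face t [([377.5, 236.1], 0.51)]
fixed_face s [([221.6, 259.7], 0.89)]
stop_face t [([279.4, 157.5], 0.79), ([352.9, 136.4], 0.17), ([275.3, 191.7], 0.16)]
stop_face s [([232.5, 222.3], 0.61)]
jaw t [([321.6, 189.8], 0.65), ([264.3, 269.9], 0.56)]
jaw s [([288.7, 219.0], 0.97)]
lever_pivot t [([354.1, 200.7], 0.82)]
lever_pivot s [([320.3, 183.3], 0.61)]
lever_grip t [([396.6, 255.4], 0.6)]
lever_grip s [([388.1, 179.6], 0.72), ([230.8, 222.6], 0.2)]
paddle t [([379.9, 238.8], 0.75), ([352.3, 135.7], 0.69), ([172.1, 252.1], 0.48)]
paddle s [([368.1, 177.3], 0.48), ([235.2, 353.1], 0.48)]
selec
[... 566 characters left out ...]
1], 0.79)]
mug s [([260.4, 188.1], 0.56)]
tape t [([385.1, 150.2], 0.84)]
tape s [([287.9, 173.6], 0.62)]
calculator t [([183.8, 152.6], 0.55)]
calculator s [([130.7, 282.6], 0.97), ([366.4, 174.6], 0.59)]
{'time_s': 1.4, 'qpos': array([-74.2274,  28.2809,  77.0905,  -0.0021,  74.6272,  -5.4735]), 'joint_vel': array([-0.0186, -0.0589,  0.0462,  0.0456, -0.0608,  0.067 ]), 'tau': array([  0.0001, -88.2024, -38.4259,  -0.0003,   0.001 ,   0.    ]), 'ee_pos': array([ 0.2265, -0.5825,  0.2313]), 'tool_rot': array([179.9988,   0.0021,  21.2467]), 'wrist_force': array([ 0.4376, -0.2872,  0.9996]), 'moment': array([-0.0107, -0.0235,  0.0314]), 'gripper_force': 0.0, 'finger_gap': 1.0022192333134863}
```

View pics/t0.png

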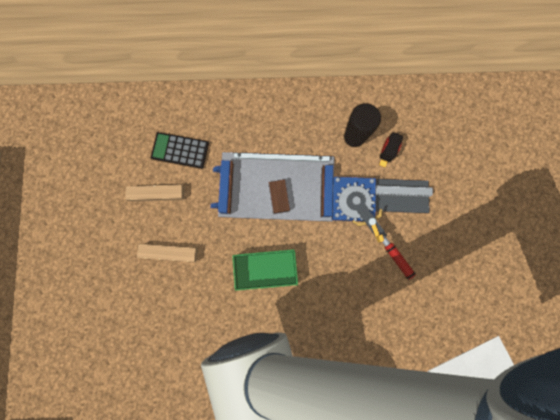

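View pics/s0.png

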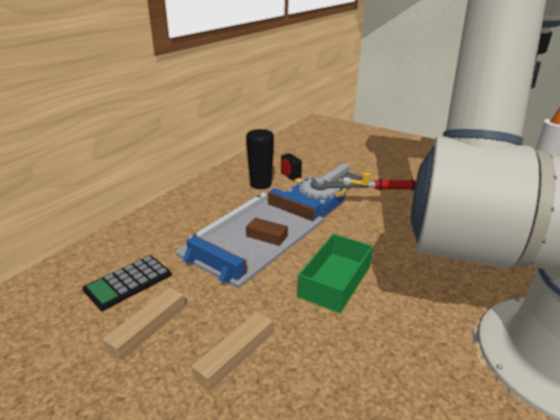

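The top view shows two rails, at (154,192) and (167,253). The offcut is at (280,196) on the bed, the bin at (266,270), the jaw is open on the right, and the lever's red handle is at (398,260). Next I'll fit poses.

```bash
cat >> h.py <<'E'
from scipy.optimize import minimize, least_squares
def boxpts(x,y,yaw,L,W,H,z0=0):
    c,s=np.cos(yaw),np.sin(yaw)
    return np.array([[x+c*a-s*b,y+s*a+c*b,z] for a in(-L/2,L/2) for b in(-W/2,W/2) for z in(z0,z0+H)])
def fitbox(views,x0,L,W,H,z0=0):
    """views: list of (picture, mask); maximises silhouette overlap"""
    def cost(q):
        c=0
        for p,m in views:
            P=np.array([proj(p,X) for X in boxpts(*q,L,W,H,z0)],np.float32)
            h=cv2.convexHull(P); S=4
            im=np.zeros((420*S,560*S),np.uint8)
            cv2.fillConvexPoly(im,np.round((h*S+S/2-.5)*16).astype(np.int32),1,shift=4)
            a=cv2.resize(im.astype(np.float32),(560,420),interpolation=cv2.INTER_AREA)
            c+=1-np.minimum(a,m).sum()/np.maximum(a,m).sum()
        return c
    best=None
    for dy in(-.3,0,.3):
        s=np.array([x0[0],x0[1],x0[2]+dy])
        r=minimize(cost,s,method='Nelder-Mead',options=dict(initial_simplex=s+np.vstack([np.zeros(3),np.diag([.01,.01,.15])]),xatol=2e-4,fatol=1e-4,maxfev=120))
        if best is None or r.fun<best.fun: best=r
    return best.x,best.fun/len(views)
def regs(p,label,thr=.4): return [r for r in regions_of(p,label) if r['score']>thr]
E
cat > m.py <<'E'
from h import *
np.set_printoptions(precision=4,suppress=True)
t=snap('top');s=snap('side')
M={'cramp':(0,0,0),'fixed_face':(0,.115,.012),'stop_face':(.085,0,.012),'jaw':(0,-.125,0),'lever_pivot':(-.03,-.21,.066)}
obs=[(p,l,np.array(mark_of(p,l)[0]['uv']),M[l]) for l in M for p in(t,s)]
def W(q,X):
    c,sn=np.cos(q[2]),np.sin(q[2]);return np.array([q[0]+c*X[0]-sn*X[1],q[1]+sn*X[0]+c*X[1],X[2]])
f=lambda q:np.concatenate([proj(p,W(q,X))-u for p,l,u,X in obs])
r=least_squares(f,[.57,.0,0],loss='soft_l1',f_scale=1.5)
print('cramp',r.x,np.degrees(r.x[2]))
for (p,l,u,X),e in zip(obs,f(r.x).reshape(-1,2)): print(l,e)
q=r.x
import json
for l,d,z0 in(('rail1',(.15,.036,.032),0),('offcut',(.085,.045,.028),.012),('bin',(.09,.16,.055),0)):
    T=regs(t,l);S=regs(s,l)
    print(l,[(x['uv'],round(x['score'],2),int(x['region'].sum())) for x in T],[(x['uv'],round(x['score'],2),int(x['region'].sum())) for x in S])
    for a in T:
        x=at_z(t,a['uv'],z0+d[2]/2)
        u=proj(s,x)
        b=[y for y in S if np.hypot(*(np.array(y['uv'])-u))<15]
        P=np.argwhere(a['region'])[:,::-1]
        g=np.array([at_z(t,k,z0+d[2])[:2] for k in P]);ev=np.linalg.eigh(np.cov(g.T))[1][:,1]
        y0=np.arctan2(ev[1],ev[0])- (np.pi/2 if l=='bin' else 0)
        for vs in ([(t,a['region'])],[(t,a['region'])]+[(s,k['region']) for k in b[:1]]):
            v,c=fitbox(vs,(x[0],x[1],y0),*d,z0);print('  ',v,np.degrees(v[2]),'cost',c,len(vs))
for l in('lever_grip','paddle'):
    zz={'lever_grip':.066,'paddle':.088}[l]
    for p in(t,s): print(l,[(at_z(p,k['uv'],zz),round(k['score'],2)) for k in mark_of(p,l)[:2]])
print('pivot',W(q,M['lever_pivot']))
E
python3 m.py
```

```text
cramp [ 0.6148  0.0089 -0.108 ] -6.186089103282513
cramp [-0.4028  1.9242]
cramp [ 0.9813 -1.2268]
fixed_face [-2.5218  0.4261]
fixed_face [-3.2233 -1.7419]
stop_face [-4.2838 -0.5073]
stop_face [-0.2314 -0.9338]
jaw [0.5152 1.7184]
jaw [0.3014 0.7446]
lever_pivot [ 88.5177 -68.733 ]
lever_pivot [0.7394 0.3846]
rail1 [([167.6, 254.0], 0.81, 836), ([154.2, 192.4], 0.68, 948)] [([142.1, 326.6], 0.77, 2473), ([231.1, 348.9], 0.71, 2853), ([268.9, 220.7], 0.56, 9086)]
   [0.4513 0.2934 1.4819] 84.90703562860996 cost 0.05775296688079834 1
   [0.4523 0.2944 1.4755] 84.5411912640324 cost 0.06472358107566833 2
   [0.6138 0.3303 1.5574] 89.23523640303908 cost 0.07261234521865845 1
   [0.6148 0.3294 1.5737] 90.16791097336076 cost 0.07346734404563904 2
offcut [([276.1, 196.1], 0.63, 538)] [([264.4, 232.4], 0.96, 798)]
   [ 0.5916 -0.004  -3.0198] -173.02279267415133 cost 0.073341965675354 1
   [ 0.593  -0.0039 -3.0191] -172.98084668534483 cost 0.10073694586753845 2
bin [([263.4, 272.3], 0.62, 2248)] [([336.7, 271.8], 0.98, 3949)]
   [0.4004 0.0369 0.0553] 3.1691754441128532 cost 0.037558794021606445 1
   [0.401  0.0379 0.0592] 3.393559479946023 cost 0.03974190354347229 2
lever_grip [(array([ 0.4317, -0.294 ,  0.066 ]), 0.84), (array([ 0.5861, -0.0082,  0.066 ]), 0.75)]
lever_grip [(array([ 0.4228, -0.2997,  0.066 ]), 0.88), (array([0.6434, 0.0594, 0.066 ]), 0.46)]
paddle [(array([ 0.4652, -0.2513,  0.088 ]), 0.67), (array([0.5999, 0.1179, 0.088 ]), 0.37)]
paddle [(array([ 0.4637, -0.2486,  0.088 ]), 0.63)]
pivot [ 0.5624 -0.1967  0.066 ]
```

```bash
cat > c.py <<'E'
from h import *
np.set_printoptions(precision=4,suppress=True)
M={'cramp':(0,0,0),'fixed_face':(0,.115,.012),'stop_face':(.085,0,.012),'jaw':(0,-.125,0),'lever_pivot':(-.03,-.21,.066)}
def W(q,X):
    c,sn=np.cos(q[2]),np.sin(q[2]);return np.array([q[0]+c*X[0]-sn*X[1],q[1]+sn*X[0]+c*X[1],X[2]])
obs=[]
for i in range(5):
    for n in('top','side'):
        p=snap(n)
        for l in M:
            k=mark_of(p,l)
            if k: obs.append((p,l,np.array(k[0]['uv']),M[l]))
f=lambda q:np.concatenate([proj(p,W(q,X))-u for p,l,u,X in obs])
r=least_squares(f,[.61,.0,-.06],loss='cauchy',f_scale=1.)
q=r.x;print('cramp',q,np.degrees(q[2]))
e=f(q).reshape(-1,2)
for l in M: print(l,np.median([k for k,o in zip(e,obs) if o[1]==l and o[0]['extrinsics'][2][3]>.8],0),np.median([k for k,o in zip(e,obs) if o[1]==l and o[0]['extrinsics'][2][3]<.8],0))
t=snap('top')
im=cv2.resize(t['pixels'][130:290,200:440],None,fx=3.3,fy=3.3,interpolation=cv2.INTER_CUBIC)
def line(pts,col):
    P=np.array([(proj(t,W(q,X))-[200,130]+.5)*3.3-.5 for X in pts]);cv2.polylines(im,[P.round().astype(int)],False,col,1)
line([(-.077,-.16,.012),(.103,-.16,.012),(.103,.15,.012),(-.077,.15,.012),(-.077,-.16,.012)],(0,255,255))
line([(.085,-.145,.03),(.085,.115,.03)],(255,0,255))
line([(-.07,.115,.052),(.07,.115,.052)],(0,255,0));line([(-.068,-.125,.051),(.068,-.125,.051)],(0,255,0))
line([(-.04,-.21,.066),(-.02,-.21,.066)],(0,0,255))
cv2.imwrite('pics/ov.png',im)
E
python3 c.py
```

```text
cramp [ 0.6136  0.0057 -0.0837] -4.795030056634342
cramp [-0.7199  2.6436] [-0.3279  0.2696]
fixed_face [-0.8209 -1.1483] [-0.0802 -0.514 ]
stop_face [-1.449   1.3583] [-4.0579  1.4781]
jaw [-1.638   1.9562] [ 0.147  -0.3935]
lever_pivot [ 0.9563 -1.5187] [ 0.0529 -0.1969]
```

View pics/ov.png

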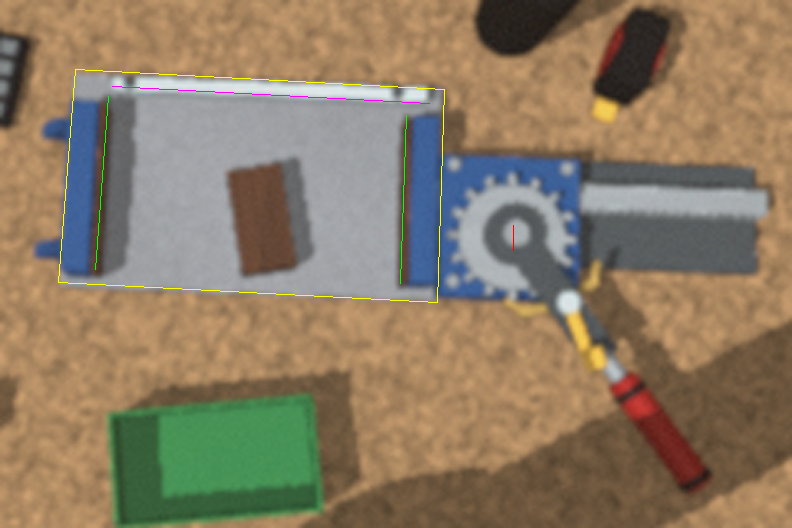

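The overlay fits to within about 1 px, with yaw slightly high, so I'm taking about -4.4°. Next is moving over the offcut.

Call:
{"fn": "drive_tool", "kwargs": {"increments": [[0.0437,0.0689,0,0,0,-0.127,1],[0.0437,0.0689,0,0,0,-0.127,1],[0.0437,0.0689,0,0,0,-0.127,1],[0.0437,0.0689,0,0,0,-0.127,1],[0.0437,0.0689,0,0,0,-0.127,1],[0.0437,0.0689,0,0,0,-0.127,1],[0.0437,0.0689,0,0,0,-0.127,1],[0.0437,0.0689,0,0,0,-0.127,1],[0.0437,0.0689,0,0,0,-0.127,1],[0.0437,0.0689,0,0,0,-0.127,1],[0.0437,0.0689,0,0,0,-0.127,1],[0.0437,0.0689,0,0,0,-0.127,1],[0.0437,0.0689,0,0,0,-0.127,1],[0.0437,0.0689,0,0,0,-0.127,1],[0,0,0,0,0,0,1],[0,0,0,0,0,0,1]]}}

```text
time_s: 7.55
ee_pos: [0.5933, -0.0039, 0.2311]
tool_rot: [180.0, 0.0, 7.1]
wrist_force: [0.7, -1.2, -0.3]
finger_gap: 1.003
gripper_force: 0.0
```

Call:
{"fn": "drive_tool", "kwargs": {"increments": [[0,0,-0.07,0,0,0,1],[0,0,-0.07,0,0,0,1],[0,0,-0.07,0,0,0,1],[0,0,-0.07,0,0,0,1],[0,0,-0.045,0,0,0,1],[0,0,-0.032,0,0,0,1],[0,0,0,0,0,0,1],[0,0,0,0,0,0,-1],[0,0,0,0,0,0,-1],[0,0,0,0,0,0,-1],[0,0,0,0,0,0,-1],[0,0,0,0,0,0,-1],[0,0,0,0,0,0,-1],[0,0,0,0,0,0,-1],[0,0,0,0,0,0,-1]]}}

```text
time_s: 9.43
ee_pos: [0.594, -0.004, 0.0183]
tool_rot: [180.0, -0.1, 7.0]
wrist_force: [-3.3, -2.7, 10.6]
finger_gap: 0.513
gripper_force: 61.8
```

Call:
{"fn": "drive_tool", "kwargs": {"increments": [[0,0,0.05,0,0,0,-1],[0,0,0.07,0,0,0,-1],[0,0,0.07,0,0,0,-1],[-0.0268,0.0058,0,0,0,0.9,-1],[-0.0268,0.0058,0,0,0,0.9,-1],[-0.0268,0.0058,0,0,0,0.9,-1],[-0.0268,0.0058,0,0,0,0.9,-1],[-0.0268,0.0058,0,0,0,0.9,-1],[-0.0268,0.0058,0,0,0,0.9,-1],[-0.0268,0.0058,0,0,0,0.9,-1],[-0.0268,0.0058,0,0,0,0.9,-1],[-0.0268,0.0058,0,0,0,0.9,-1],[-0.0268,0.0058,0,0,0,0.9,-1],[-0.0268,0.0058,0,0,0,0.9,-1],[-0.0268,0.0058,0,0,0,0.9,-1],[0,0,0,0,0,0,-1],[0,0,0,0,0,0,-1]]}}

```text
time_s: 11.55
ee_pos: [0.4016, 0.0379, 0.1314]
tool_rot: [179.9, 0.0, 93.3]
wrist_force: [0.9, -0.1, -0.2]
finger_gap: 0.515
gripper_force: 61.5
```

Call:
{"fn": "drive_tool", "kwargs": {"increments": [[0,0,-0.06,0,0,0,-1],[0,0,-0.05,0,0,0,-1],[0,0,0,0,0,0,-1],[0,0,0,0,0,0,0.3],[0,0,0,0,0,0,0.3],[0,0,0,0,0,0,0.3],[0,0,0,0,0,0,0.3],[0,0,0.06,0,0,0,1],[0,0,0.07,0,0,0,1],[0.02,0.08,0.05,0,0,0,1],[0.02,0.08,0,0,0,0,1]]}}

```text
time_s: 12.92
ee_pos: [0.4261, 0.1352, 0.1756]
tool_rot: [179.7, -0.0, 93.3]
wrist_force: [0.7, -0.4, -0.1]
finger_gap: 1.0
gripper_force: 0.0
```

```bash
sed -i "s/^for l,d,z0 in.*/for l,d,z0 in(('rail1',(.15,.036,.032),0),('offcut',(.085,.045,.028),.004)):/; s/^t=snap.*/t=snap('top','t1.png');s=snap('side')/" m.py; python3 m.py | grep -A99 ^rail; python3 -c "
from h import *
print(bot.state())"
```

```text
rail1 [([151.6, 192.9], 0.67, 855)] [([231.3, 348.1], 0.96, 2743), ([144.7, 325.2], 0.56, 2584)]
   [0.6133 0.33   1.5682] 89.849924759385 cost 0.0770220160484314 1
   [0.6141 0.3304 1.5675] 89.80987546188696 cost 0.07259052991867065 2
offcut [([264.5, 269.9], 0.66, 578)] [([335.1, 271.8], 0.64, 794), ([256.6, 231.8], 0.47, 8400)]
   [0.3991 0.0393 1.6321] 93.51243575459524 cost 0.04505634307861328 1
   [0.3997 0.0396 1.6482] 94.43377672370501 cost 0.15743553638458252 2
lever_grip [(array([ 0.4267, -0.2957,  0.066 ]), 0.76)]
lever_grip [(array([ 0.4259, -0.2983,  0.066 ]), 0.66)]
paddle [(array([ 0.463 , -0.2485,  0.088 ]), 0.7)]
paddle [(array([ 0.4709, -0.258 ,  0.088 ]), 0.52), (array([ 0.4127, -0.264 ,  0.088 ]), 0.33)]
pivot [ 0.5653 -0.2026  0.066 ]
{'time_s': 13.925, 'qpos': array([9.82304040e+00, 1.85702705e+01, 1.05717910e+02, 1.92921028e-03,
       5.57152046e+01, 6.40219428e+00]), 'joint_vel': array([ 0.02151636, -0.0588264 ,  0.04440845, -0.05433527, -0.00269246,
       -0.05872264]), 'tau': array([-6.67402474e-02, -6.18965864e+01, -2.84349597e+01, -1.87308164e-03,
        6.69184847e-04, -9.82372803e-04]), 'ee_pos': array([0.42458058, 0.13400989, 0.17306229]), 'tool_rot': array([-1.79996458e+02, -1.20652711e-03,  9.34197593e+01]), 'wrist_force': array([-0.86709518,  0.28850404, -0.24159053]), 'moment': array([-0.02084992,  0.03638226,  0.00059454]), 'gripper_force': 0.0, 'finger_gap': 0.9994405835014931}
```

View pics/t1.png

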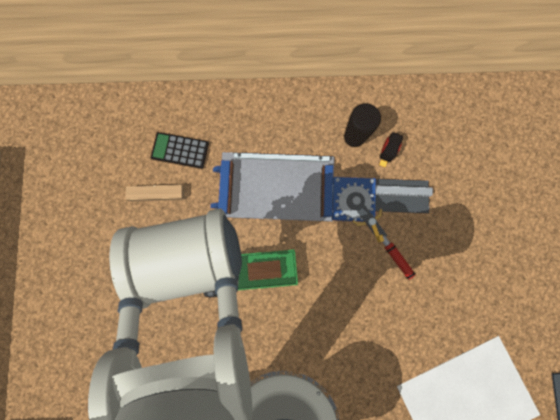

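The offcut is in the bin at (264,270). Next is the far rail.

Call:
{"fn": "drive_tool", "kwargs": {"increments": [[0.0526,0.0544,0,0,0,-0.075,1],[0.0526,0.0544,0,0,0,-0.075,1],[0.0526,0.0544,0,0,0,-0.075,1],[0.0526,0.0544,0,0,0,-0.075,1],[0.0526,0.0544,0,0,0,-0.075,1],[0.0526,0.0544,0,0,0,-0.075,1],[0,0,-0.05,0,0,0,1],[0,0,-0.07,0,0,0,1],[0,0,-0.07,0,0,0,1],[0,0,-0.05,0,0,0,1],[0,0,-0.035,0,0,0,1],[0,0,0,0,0,0,1]]}}

```text
time_s: 15.42
ee_pos: [0.6132, 0.3295, 0.0068]
tool_rot: [-179.9, 0.1, 89.8]
wrist_force: [-0.0, 0.4, 0.3]
finger_gap: 1.0
gripper_force: 0.0
```

Call:
{"fn": "drive_tool", "kwargs": {"increments": [[0,0,0.002,0,0,0,-1],[0,0,0,0,0,0,-1],[0,0,0,0,0,0,-1],[0,0,0,0,0,0,-1],[0,0,0,0,0,0,-1],[0,0,0,0,0,0,-1],[0,0,0,0,0,0,-1],[0,0,0,0,0,0,-1],[0,0,0.05,0,0,0,-1],[0,0,0.06,0,0,0,-1],[0,0,0.06,0,0,0,-1],[0,0,0.06,0,0,0,-1],[0,0,0,0,0,0,-1]]}}

```text
time_s: 17.05
ee_pos: [0.6155, 0.3305, 0.1509]
tool_rot: [179.7, -0.1, 89.8]
wrist_force: [-0.6, 0.5, -1.9]
finger_gap: 0.408
gripper_force: 60.1
```

Call:
{"fn": "drive_tool", "kwargs": {"increments": [[0.001,-0.0327,0,0,0,-0.906,-1],[0.001,-0.0327,0,0,0,-0.906,-1],[0.001,-0.0327,0,0,0,-0.906,-1],[0.001,-0.0327,0,0,0,-0.906,-1],[0.001,-0.0327,0,0,0,-0.906,-1],[0.001,-0.0327,0,0,0,-0.906,-1],[0.001,-0.0327,0,0,0,-0.906,-1],[0.001,-0.0327,0,0,0,-0.906,-1],[0.001,-0.0327,0,0,0,-0.906,-1],[0.001,-0.0327,0,0,0,-0.906,-1],[0.001,-0.0327,0,0,0,-0.906,-1],[0.001,-0.0327,0,0,0,-0.906,-1],[0.001,-0.0327,0,0,0,-0.906,-1],[0,0,0,0,0,0,-1],[0,0,0,0,0,0,-1]]}}

```text
time_s: 18.92
ee_pos: [0.6215, 0.0752, 0.147]
tool_rot: [-180.0, 0.0, -4.3]
wrist_force: [0.2, -0.3, -0.9]
finger_gap: 0.405
gripper_force: 66.0
```

```bash
sed -i "s/^for l,d,z0 in.*/for l,d,z0 in(('rail1',(.15,.036,.032),0),):/" m.py; sed -i "s/'t1.png'/'t2.png'/" m.py; python3 m.py | sed -n '/^rail/,/^lever/p'; python3 -c "
from h import *
s=bot.state();print(s['ee_pos'],s['tool_rot'],s['finger_gap'])
p=snap('side');im=p['pixels'][170:400,100:400];cv2.imwrite('pics/s2.png',cv2.resize(im,None,fx=2.5,fy=2.5))"
```

```text
rail1 [([148.0, 252.9], 0.81, 217), ([285.4, 272.9], 0.52, 700), ([245.4, 184.9], 0.48, 163)] [([240.8, 197.2], 0.74, 1248), ([233.9, 349.2], 0.67, 2724)]
   [0.4564 0.3426 1.5012] 86.01410736273982 cost 0.750108003616333 1
   [0.4564 0.3426 1.5012] 86.01410736273982 cost 0.750108003616333 1
   [ 0.4302 -0.0234  3.1142] 178.4292856791023 cost 0.4914742708206177 1
   [ 0.4302 -0.0234  3.1142] 178.4292856791023 cost 0.4914742708206177 1
   [0.632  0.0955 1.0457] 59.913410963556544 cost 0.8095097541809082 1
   [0.632  0.0955 1.0457] 59.913410963556544 cost 0.8095097541809082 1
lever_grip [(array([ 0.4238, -0.2912,  0.066 ]), 0.66), (array([ 0.6923, -0.0038,  0.066 ]), 0.66)]
[0.62177514 0.07473018 0.14729388] [-1.79998738e+02 -1.55404812e-03 -4.40470392e+00] 0.4043168938708043
```

View pics/s2.png

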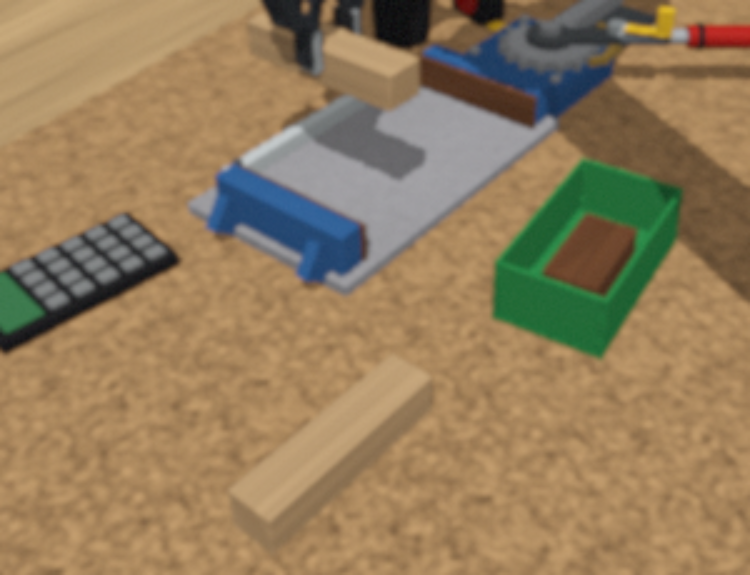

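The rail is held level above the bed at the fixed-jaw side, so I'm lowering it.

Call:
{"fn": "drive_tool", "kwargs": {"increments": [[0,0,-0.05,0,0,0,-1],[0,0,-0.06,0,0,0,-1],[0,0,-0.06,0,0,0,-1],[0,0,-0.02,0,0,0,-1],[0,0,-0.012,0,0,0,-1],[0,0,-0.006,0,0,0,-1],[0,0,0,0,0,0,-1],[0,0,0,0,0,0,-1]]}}

```text
time_s: 20.88
ee_pos: [0.6222, 0.0748, 0.0232]
tool_rot: [-180.0, -0.1, -4.4]
wrist_force: [0.8, -0.3, -0.7]
finger_gap: 0.408
gripper_force: 66.0
```

Call:
{"fn": "drive_tool", "kwargs": {"increments": [[0,0,-0.003,0,0,0,-1],[0.0025,-0.0002,0,0,0,0,-1],[0.0025,-0.0002,0,0,0,0,-1],[0.0025,-0.0002,0,0,0,0,-1],[0,0,0,0,0,0,-1]]}}

```text
time_s: 21.5
ee_pos: [0.6223, 0.0748, 0.0225]
tool_rot: [180.0, 0.4, -4.4]
wrist_force: [-33.2, 2.6, 48.7]
finger_gap: 0.406
gripper_force: 72.3
```

Call:
{"fn": "drive_tool", "kwargs": {"increments": [[0,0,0.003,0,0,0,-1],[0,0,0,0,0,0,-1]]}}

```text
time_s: 21.75
ee_pos: [0.6267, 0.0744, 0.0229]
tool_rot: [-180.0, -0.1, -4.4]
wrist_force: [0.6, -0.2, -0.7]
finger_gap: 0.407
gripper_force: 66.0
```

Call:
{"fn": "drive_tool", "kwargs": {"increments": [[0.0025,-0.0002,0,0,0,0,-1],[0.0025,-0.0002,0,0,0,0,-1],[0.0025,-0.0002,0,0,0,0,-1],[0,0,0,0,0,0,-1]]}}

```text
time_s: 22.25
ee_pos: [0.6303, 0.074, 0.0226]
tool_rot: [180.0, 0.1, -4.4]
wrist_force: [-5.9, 0.5, 10.1]
finger_gap: 0.405
gripper_force: 67.3
```

Call:
{"fn": "drive_tool", "kwargs": {"increments": [[0.0017,-0.0002,0.0005,0,0,0,-1],[0.0017,-0.0002,0,0,0,0,-1],[0,0,0,0,0,0,-1]]}}

```text
time_s: 22.62
ee_pos: [0.6306, 0.074, 0.0226]
tool_rot: [180.0, 0.3, -4.4]
wrist_force: [-14.8, 1.8, 14.5]
finger_gap: 0.405
gripper_force: 67.9
```

The rail is at the stop, so I'm releasing it and lifting.

Call:
{"fn": "drive_tool", "kwargs": {"increments": [[0,0,0,0,0,0,0.1],[0,0,0,0,0,0,0.1],[0,0,0,0,0,0,0.1],[0,0,0.04,0,0,0,0.1],[0,0,0.07,0,0,0,0.3],[0,0,0.07,0,0,0,1],[0,0,0.06,0,0,0,1],[-0.08,-0.02,0,0,0,0,1],[-0.08,-0.02,0,0,0,0,1],[-0.08,-0.02,0,0,0,0,1],[-0.08,-0.02,0,0,0,0,1],[0,0,0,0,0,0,1]]}}

```text
time_s: 24.12
ee_pos: [0.4374, 0.0255, 0.1668]
tool_rot: [180.0, 0.1, -4.4]
wrist_force: [-0.1, -0.4, 0.7]
finger_gap: 0.999
gripper_force: 0.0
```

```bash
cat > r.py <<'E'
from h import *
import sys
np.set_printoptions(precision=4,suppress=True)
q=(.614,.006,np.radians(-4.4))
t=snap('top',sys.argv[1] if len(sys.argv)>1 else None);s=snap('side')
T=regs(t,'rail1',.3);S=regs(s,'rail1',.3)
d=(.15,.036,.032)
for n,L,p in(('t',T,t),('s',S,s)):
    for a in L:
        for z0 in(0,.012):
            x=at_z(p,a['uv'],z0+.02)
            inb=.5<x[0]<.75 and -.12<x[1]<.14
            if inb!=(z0>0): continue
            g=np.array([at_z(p,k,z0+.03)[:2] for k in np.argwhere(a['region'])[:,::-1]]);ev=np.linalg.eigh(np.cov(g.T))[1][:,1]
            v,c=fitbox([(p,a['region'])],(x[0],x[1],np.arctan2(ev[1],ev[0])),*d,z0)
            cx,cy=np.cos(q[2]),np.sin(q[2]);dx,dy=v[0]-q[0],v[1]-q[1]
            print(n,round(a['score'],2),a['uv'],'world',v[:2],np.degrees(v[2])%180,'cramp mm',np.round(1e3*np.array([cx*dx+cy*dy,-cy*dx+cx*dy]),1),'cost',round(c,3))
st=bot.state();print(st['time_s'],st['ee_pos'],st['tool_rot'],st['finger_gap'])
E
python3 r.py t3.png
```

```text
t 0.84 [169.3, 252.9] world [0.4513 0.2936] 84.39660511766556 cramp mm [-184.2  274.3] cost 0.075
t 0.61 [247.6, 181.2] world [0.6347 0.0753] 175.51239991382587 cramp mm [15.3 70.6] cost 0.16
s 0.83 [233.5, 242.7] world [0.629 0.075] 173.87398883067695 cramp mm [ 9.6 69.9] cost 0.085
s 0.68 [233.4, 349.0] world [0.4528 0.2939] 84.87400106830967 cramp mm [-182.8  274.7] cost 0.057
24.325 [0.4421 0.0258 0.167 ] [-179.9988   -0.0762   -4.3977] 0.9993798469329727
```

Call:
{"fn": "drive_tool", "kwargs": {"increments": [[0.0014,0.0372,0,0,0,0.927,1],[0.0014,0.0372,0,0,0,0.927,1],[0.0014,0.0372,0,0,0,0.927,1],[0.0014,0.0372,0,0,0,0.927,1],[0.0014,0.0372,0,0,0,0.927,1],[0.0014,0.0372,0,0,0,0.927,1],[0.0014,0.0372,0,0,0,0.927,1],[0.0014,0.0372,0,0,0,0.927,1],[0.0014,0.0372,0,0,0,0.927,1],[0.0014,0.0372,0,0,0,0.927,1],[0.0014,0.0372,0,0,0,0.927,1],[0.0014,0.0372,0,0,0,0.927,1],[0,0,-0.04,0,0,0,1],[0,0,0,0,0,0,1]]}}

```text
time_s: 26.08
ee_pos: [0.4505, 0.2939, 0.1414]
tool_rot: [-179.9, 0.1, 84.6]
wrist_force: [0.3, 0.4, 0.3]
finger_gap: 1.0
gripper_force: 0.0
```

```bash
python3 r.py
```

```text
t 0.94 [172.4, 252.4] world [0.4499 0.2758] 83.90684329187026 cramp mm [-184.4  256.4] cost 0.216
t 0.71 [248.5, 184.0] world [0.6259 0.0756] 175.6184839584833 cramp mm [ 6.5 70.3] cost 0.048
t 0.4 [374.4, 228.7] world [ 0.5087 -0.2544] 34.28182640177198 cramp mm [ -85.  -267.7] cost 0.581
s 0.85 [231.3, 349.1] world [0.4535 0.2937] 83.64400046345588 cramp mm [-182.1  274.6] cost 0.041
s 0.6 [361.6, 179.2] world [ 0.535  -0.3604] 85.15700678565852 cramp mm [ -50.6 -371.4] cost 0.767
s 0.55 [245.5, 253.5] world [0.6098 0.04  ] 127.11490364655654 cramp mm [-6.8 33.6] cost 0.926
26.275 [0.4515 0.2938 0.1434] [179.9555  -0.0298  84.5647] 0.9997992408739967
```

Call:
{"fn": "drive_tool", "kwargs": {"increments": [[0,0,-0.06,0,0,0,1],[0,0,-0.07,0,0,0,1],[0,0,-0.06,0,0,0,1],[0,0,-0.034,0,0,0,1],[0,0,0,0,0,0,1],[0,0,0,0,0,0,-1],[0,0,0,0,0,0,-1],[0,0,0,0,0,0,-1],[0,0,0,0,0,0,-1],[0,0,0,0,0,0,-1],[0,0,0,0,0,0,-1],[0,0,0,0,0,0,-1],[0,0,0,0,0,0,-1],[0,0,0.05,0,0,0,-1],[0,0,0.06,0,0,0,-1],[0,0,0.06,0,0,0,-1],[0,0,0.06,0,0,0,-1],[0,0,0,0,0,0,-1]]}}

```text
time_s: 28.52
ee_pos: [0.4521, 0.2943, 0.1491]
tool_rot: [179.8, -0.2, 84.6]
wrist_force: [0.2, -0.3, 0.1]
finger_gap: 0.408
gripper_force: 60.8
```

Call:
{"fn": "drive_tool", "kwargs": {"increments": [[0.023,-0.039,0,0,0,-0.927,-1],[0.023,-0.039,0,0,0,-0.927,-1],[0.023,-0.039,0,0,0,-0.927,-1],[0.023,-0.039,0,0,0,-0.927,-1],[0.023,-0.039,0,0,0,-0.927,-1],[0.023,-0.039,0,0,0,-0.927,-1],[0.023,-0.039,0,0,0,-0.927,-1],[0.023,-0.039,0,0,0,-0.927,-1],[0.023,-0.039,0,0,0,-0.927,-1],[0.023,-0.039,0,0,0,-0.927,-1],[0.023,-0.039,0,0,0,-0.927,-1],[0.023,-0.039,0,0,0,-0.927,-1],[0,0,-0.05,0,0,0,-1],[0,0,-0.06,0,0,0,-1],[0,0,-0.05,0,0,0,-1],[0,0,0,0,0,0,-1]]}}

```text
time_s: 30.52
ee_pos: [0.6145, 0.013, 0.0479]
tool_rot: [180.0, 0.3, -4.4]
wrist_force: [-0.2, -0.1, -0.1]
finger_gap: 0.407
gripper_force: 60.7
```

Call:
{"fn": "drive_tool", "kwargs": {"increments": [[0,0,-0.025,0,0,0,-1],[0,0,-0.013,0,0,0,-1],[0,0,0,0,0,0,-1],[0,0,0,0,0,0,-1]]}}

```text
time_s: 31.02
ee_pos: [0.6168, 0.0128, 0.0281]
tool_rot: [-180.0, -0.0, -4.4]
wrist_force: [-0.0, -0.0, -1.0]
finger_gap: 0.411
gripper_force: 60.7
```

Call:
{"fn": "drive_tool", "kwargs": {"increments": [[0,0,-0.009,0,0,0,-1],[0.0025,-0.0002,0,0,0,0,-1],[0.0025,-0.0002,0,0,0,0,-1],[0.0025,-0.0002,0,0,0,0,-1],[0,0,0,0,0,0,-1],[0,0,0,0,0,0,-1]]}}

```text
time_s: 31.78
ee_pos: [0.6209, 0.0125, 0.0222]
tool_rot: [-180.0, 0.0, -4.4]
wrist_force: [0.3, 0.9, -1.5]
finger_gap: 0.409
gripper_force: 60.7
```

Call:
{"fn": "drive_tool", "kwargs": {"increments": [[0.0025,-0.0002,0,0,0,0,-1],[0.0025,-0.0002,0,0,0,0,-1],[0.0025,-0.0002,0,0,0,0,-1],[0,0,0,0,0,0,-1]]}}

```text
time_s: 32.28
ee_pos: [0.6256, 0.0121, 0.0222]
tool_rot: [-180.0, -0.0, -4.4]
wrist_force: [0.4, 0.1, -1.8]
finger_gap: 0.407
gripper_force: 60.7
```

Call:
{"fn": "drive_tool", "kwargs": {"increments": [[0.0025,-0.0002,0,0,0,0,-1],[0.0025,-0.0002,0,0,0,0,-1],[0.0025,-0.0002,0,0,0,0,-1],[0,0,0,0,0,0,-1]]}}

```text
time_s: 32.78
ee_pos: [0.6259, 0.012, 0.0216]
tool_rot: [180.0, 0.5, -4.4]
wrist_force: [-20.8, 1.0, 11.0]
finger_gap: 0.411
gripper_force: 62.2
```

Call:
{"fn": "drive_tool", "kwargs": {"increments": [[0,0,0,0,0,0,0.1],[0,0,0,0,0,0,0.1],[0,0,0,0,0,0,0.1],[0,0,0.03,0,0,0,0.1],[0,0,0.06,0,0,0,0.1],[0,0,0.02,0,0,0,-1],[-0.006,-0.043,0,0,0,0,-1],[-0.006,-0.043,0,0,0,0,-1],[0,0,0,0,0,0,-1],[0,0,0,0,0,0,-1],[0,0,0,0,0,0,-1],[0,0,0,0,0,0,-1]]}}

```text
time_s: 34.28
ee_pos: [0.6228, -0.0392, 0.0882]
tool_rot: [-180.0, 0.0, -4.4]
wrist_force: [0.0, -0.2, 0.0]
finger_gap: -0.001
gripper_force: 0.0
```

```bash
python3 r.py
```

```text
t 0.6 [270.0, 178.4] world [0.6806 0.0317] 5.0251544489093725 cramp mm [64.4 30.7] cost 0.977
t 0.58 [241.5, 161.3] world [0.7336 0.092 ] 16.398249488135292 cramp mm [112.6  94.9] cost 0.937
s 0.65 [232.5, 243.9] world [0.6298 0.0749] 173.13630675743764 cramp mm [10.5 69.9] cost 0.127
s 0.64 [252.9, 226.5] world [0.6246 0.0128] 171.93334641536032 cramp mm [10.1  7.6] cost 0.136
34.475 [ 0.6228 -0.0396  0.0881] [-179.9969    0.0038   -4.3878] -0.0005183500676108651
```

Call:
{"fn": "drive_tool", "kwargs": {"increments": [[0,0,-0.05,0,0,0,-1],[0,0,-0.05,0,0,0,-1],[0,0,-0.013,0,0,0,-1],[0.0008,0.01,0,0,0,0,-1],[0.0008,0.01,0,0,0,0,-1],[0.0008,0.01,0,0,0,0,-1],[0.0008,0.01,0,0,0,0,-1],[0.0008,0.01,0,0,0,0,-1],[0.0008,0.01,0,0,0,0,-1],[0.0008,0.01,0,0,0,0,-1],[0.0008,0.01,0,0,0,0,-1],[0.0008,0.01,0,0,0,0,-1],[0.0008,0.01,0,0,0,0,-1],[0.0008,0.01,0,0,0,0,-1],[0,0,0,0,0,0,-1]]}}

```text
time_s: 36.35
ee_pos: [0.628, 0.0268, 0.0203]
tool_rot: [-180.0, 0.0, -4.4]
wrist_force: [1.2, -0.1, -0.3]
finger_gap: -0.001
gripper_force: 0.0
```

Call:
{"fn": "drive_tool", "kwargs": {"increments": [[0.0003,0.004,0,0,0,0,-1],[0.0003,0.004,0,0,0,0,-1],[0.0003,0.004,0,0,0,0,-1],[0,0,0,0,0,0,-1]]}}

```text
time_s: 36.85
ee_pos: [0.6285, 0.0334, 0.0203]
tool_rot: [180.0, 0.0, -4.4]
wrist_force: [-0.6, -2.0, -1.0]
finger_gap: -0.001
gripper_force: 0.7
```

```bash
python3 r.py
```

```text
s 0.94 [241.5, 235.2] world [0.6293 0.0592] 168.40586447987775 cramp mm [11.1 54.2] cost 0.456
s 0.74 [229.0, 247.7] world [0.6322 0.0972] 168.78687501105506 cramp mm [11.1 92.3] cost 0.499
37.05 [0.6285 0.0334 0.0203] [-179.9946    0.0103   -4.4062] 0.0012227111075407155
```

Call:
{"fn": "drive_tool", "kwargs": {"increments": [[0.0002,0.003,0,0,0,0,-1],[0.0002,0.003,0,0,0,0,-1],[0,0,0,0,0,0,-1]]}}

```text
time_s: 37.42
ee_pos: [0.6286, 0.0339, 0.0204]
tool_rot: [179.8, 0.0, -4.4]
wrist_force: [-3.4, -31.4, 0.7]
finger_gap: -0.0
gripper_force: 15.8
```

Call:
{"fn": "drive_tool", "kwargs": {"increments": [[-0.0012,-0.015,0,0,0,0,-1],[-0.0012,-0.015,0.02,0,0,0,-1],[0,0,0.06,0,0,0,-1],[0,0,0.06,0,0,0,-1],[-0.055,0.043,0,0,0,0,-1],[-0.055,0.043,0,0,0,0,-1],[-0.055,0.043,0,0,0,0,-1],[0,0,0,0,0,0,-1],[0,0,-0.06,0,0,0,-1],[0,0,-0.06,0,0,0,-1],[0,0,-0.016,0,0,0,-1],[0,0,0,0,0,0,-1]]}}

```text
time_s: 38.92
ee_pos: [0.5288, 0.0962, 0.0231]
tool_rot: [-180.0, 0.0, -4.4]
wrist_force: [-0.3, 0.6, 0.4]
finger_gap: 0.002
gripper_force: 0.0
```

```bash
python3 r.py t4.png; python3 -c "
import cv2;i=cv2.imread('pics/t4.png')[130:290,200:440];cv2.imwrite('pics/t4c.png',cv2.resize(i,None,fx=3.3,fy=3.3))"
```

```text
t 0.73 [242.2, 164.7] world [0.7068 0.1019] 4.690790629217275 cramp mm [ 85.1 102.8] cost 0.77
t 0.54 [251.0, 162.4] world [0.6873 0.0679] 128.52950840821913 cramp mm [68.4 67.3] cost 0.834
s 0.92 [225.4, 228.1] world [0.6877 0.0407] 156.7699001055375 cramp mm [70.9 40.3] cost 0.658
s 0.83 [229.2, 248.1] world [0.631  0.0944] 167.40876237249603 cramp mm [10.2 89.4] cost 0.535
39.125 [0.5292 0.0964 0.0239] [-179.9839   -0.1048   -4.4038] 0.0034108832537224783
```

View pics/t4c.png

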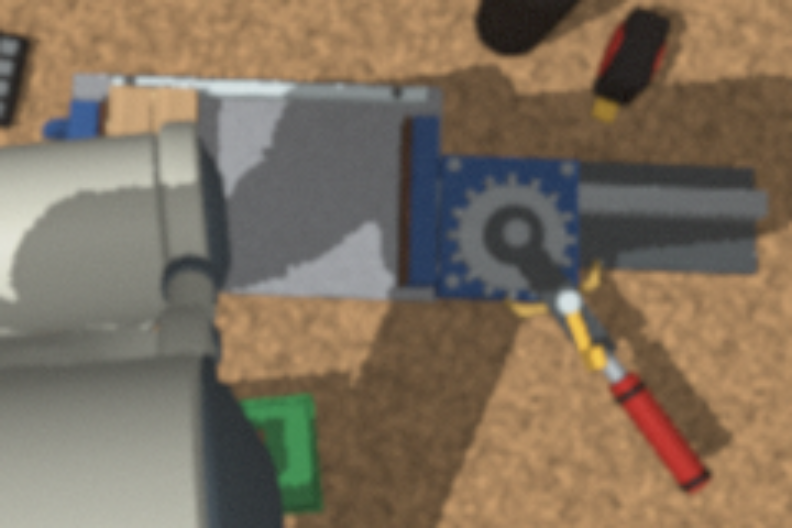

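The rails sit side by side against the fixed jaw at (152,100). Next I'm pushing their near ends against the stop.

Call:
{"fn": "drive_tool", "kwargs": {"increments": [[0.005,-0.0004,0,0,0,0,-1],[0.005,-0.0004,0,0,0,0,-1],[0.005,-0.0004,0,0,0,0,-1],[0.005,-0.0004,0,0,0,0,-1],[0.004,-0.0003,0,0,0,0,-1],[0,0,0,0,0,0,-1]]}}

```text
time_s: 39.88
ee_pos: [0.5429, 0.0952, 0.0227]
tool_rot: [-180.0, -0.0, -4.4]
wrist_force: [0.6, -0.4, 0.1]
finger_gap: 0.004
gripper_force: 0.0
```

Call:
{"fn": "drive_tool", "kwargs": {"increments": [[0.0025,-0.0002,0,0,0,0,-1],[0.0025,-0.0002,0,0,0,0,-1],[0.0025,-0.0002,0,0,0,0,-1],[0,0,0,0,0,0,-1]]}}

```text
time_s: 40.38
ee_pos: [0.5439, 0.0951, 0.0225]
tool_rot: [180.0, 0.4, -4.4]
wrist_force: [-16.0, 2.6, 12.4]
finger_gap: 0.0
gripper_force: 8.2
```

Call:
{"fn": "drive_tool", "kwargs": {"increments": [[-0.015,0.0011,0,0,0,0,-1],[-0.0033,-0.0425,0,0,0,0,-1],[0,0,0,0,0,0,-1],[0.005,-0.0004,0,0,0,0,-1],[0.005,-0.0004,0,0,0,0,-1],[0.0025,-0.0002,0,0,0,0,-1],[0.0025,-0.0002,0,0,0,0,-1],[0,0,0,0,0,0,-1]]}}

```text
time_s: 41.38
ee_pos: [0.5422, 0.07, 0.0224]
tool_rot: [180.0, 0.3, -4.4]
wrist_force: [-15.4, 2.2, 10.9]
finger_gap: -0.001
gripper_force: 8.1
```

Call:
{"fn": "drive_tool", "kwargs": {"increments": [[-0.015,0.0011,0,0,0,0,-1],[0.0046,0.06,0,0,0,0,-1],[0,0,0,0,0,0,-1],[0.005,-0.0004,0,0,0,0,-1],[0.005,-0.0004,0,0,0,0,-1],[0.0025,-0.0002,0,0,0,0,-1],[0.0025,-0.0002,0,0,0,0,-1],[0,0,0,0,0,0,-1]]}}

```text
time_s: 42.38
ee_pos: [0.5446, 0.1049, 0.0225]
tool_rot: [180.0, 0.4, -4.4]
wrist_force: [-18.2, 5.3, 14.4]
finger_gap: 0.0
gripper_force: 9.3
```

Call:
{"fn": "drive_tool", "kwargs": {"increments": [[-0.025,0.002,0,0,0,0,-1],[0,0,0.07,0,0,0,-1],[0,0,0.07,0,0,0,-1],[0,0,0.07,0,0,0,-1],[-0.0173,-0.0681,0,0,0,0.6,-1],[-0.0173,-0.0681,0,0,0,0.6,-1],[-0.0173,-0.0681,0,0,0,0.6,-1],[-0.0173,-0.0681,0,0,0,0.6,-1],[-0.0173,-0.0681,0,0,0,0.6,-1],[-0.0173,-0.0681,0,0,0,0.6,-1],[-0.0173,-0.0681,0,0,0,0.6,-1],[-0.0173,-0.0681,0,0,0,0.6,-1],[0,0,0,0,0,0,-1],[0,0,0,0,0,0,-1]]}}

```text
time_s: 44.12
ee_pos: [0.4497, -0.2203, 0.1487]
tool_rot: [-180.0, -0.0, 33.9]
wrist_force: [0.7, 0.4, -0.6]
finger_gap: 0.006
gripper_force: 0.0
```

```bash
cat > l.py <<'E'
from h import *
import sys
np.set_printoptions(precision=4,suppress=True)
t=snap('top');s=snap('side')
P=np.array([.567,-.201])
for l,z in(('lever_grip',.066),('paddle',.088),('jaw',0),('lever_pivot',.066)):
    a=mark_of(t,l);b=mark_of(s,l)
    for n,p,k in(('t',t,a),('s',s,b)):
        for m in k[:2]:
            x=at_z(p,m['uv'],z)[:2];d=x-P
            print(l,n,round(m['score'],2),x,'ang',round(np.degrees(np.arctan2(d[1],d[0]))%360,1),'r',round(np.hypot(*d),4))
st=bot.state();print(st['time_s'],st['ee_pos'],st['tool_rot'])
if len(sys.argv)>1:
    u=proj(t,(.5,-.22,.07)).astype(int);c0=max(0,u[0]-110);r0=max(0,u[1]-75)
    a=t['pixels'][r0:r0+160,c0:c0+220];u=proj(s,(.5,-.2,.07)).astype(int)
    c1=min(max(0,u[0]-110),340);r1=max(0,u[1]-75);b=s['pixels'][r1:r1+160,c1:c1+220]
    cv2.imwrite('pics/'+sys.argv[1],np.hstack([cv2.resize(i,(396,288)) for i in(a,b)]))
E
python3 l.py
```

```text
lever_grip t 0.94 [ 0.4271 -0.2912] ang 212.8 r 0.1665
lever_grip s 0.77 [ 0.4209 -0.2959] ang 213.0 r 0.1742
lever_grip s 0.35 [ 0.5616 -0.1965] ang 140.2 r 0.0071
paddle t 0.41 [0.6041 0.1121] ang 83.2 r 0.3153
paddle s 0.63 [ 0.4718 -0.2548] ang 209.5 r 0.1093
jaw t 0.93 [ 0.6081 -0.1258] ang 61.3 r 0.0857
jaw t 0.2 [ 0.705  -0.0103] ang 54.1 r 0.2354
jaw s 0.68 [ 0.607  -0.1208] ang 63.5 r 0.0896
lever_pivot t 0.88 [ 0.5647 -0.1957] ang 113.9 r 0.0058
lever_pivot s 0.97 [ 0.5616 -0.1939] ang 127.5 r 0.0089
44.625 [ 0.4501 -0.2202  0.1488] [179.9975  -0.0002  34.0145]
```

Call:
{"fn": "drive_tool", "kwargs": {"increments": [[0,0,-0.06,0,0,0,-1],[0,0,-0.048,0,0,0,-1],[0,0,0,0,0,0,-1],[0.0047,-0.0069,0,0,0,0,-1],[0.0047,-0.0069,0,0,0,0,-1],[0.0047,-0.0069,0,0,0,0,-1],[0.0047,-0.0069,0,0,0,0,-1],[0.0047,-0.0069,0,0,0,0,-1],[0.0047,-0.0069,0,0,0,0,-1],[0.0047,-0.0069,0,0,0,0,-1],[0,0,0,0,0,0,-1]]}}

```text
time_s: 46.0
ee_pos: [0.47, -0.2498, 0.0839]
tool_rot: [180.0, -0.0, 34.0]
wrist_force: [-1.2, 0.1, -0.3]
finger_gap: 0.001
gripper_force: 0.5
```

Call:
{"fn": "drive_tool", "kwargs": {"increments": [[0.0047,-0.0069,0,0,0,0,-1],[0.0047,-0.0069,0,0,0,0,-1],[0,0,0,0,0,0,-1]]}}

```text
time_s: 46.38
ee_pos: [0.4759, -0.258, 0.084]
tool_rot: [180.0, -0.0, 34.0]
wrist_force: [0.4, 3.0, -0.4]
finger_gap: 0.001
gripper_force: 1.0
```

```bash
python3 l.py l1.png
```

```text
lever_grip s 0.68 [ 0.4333 -0.2986] ang 216.1 r 0.1655
lever_grip s 0.31 [0.3688 0.1077] ang 122.7 r 0.3668
paddle t 0.62 [ 0.4839 -0.2725] ang 220.7 r 0.1097
paddle s 0.52 [ 0.487  -0.2875] ang 227.3 r 0.1178
jaw t 0.68 [ 0.6075 -0.1269] ang 61.3 r 0.0844
jaw s 0.91 [ 0.6026 -0.1049] ang 69.7 r 0.1025
lever_pivot t 0.76 [ 0.5645 -0.1998] ang 154.5 r 0.0027
46.875 [ 0.4755 -0.2578  0.0841] [179.9745  -0.0047  33.9997]
```

View pics/l1.png

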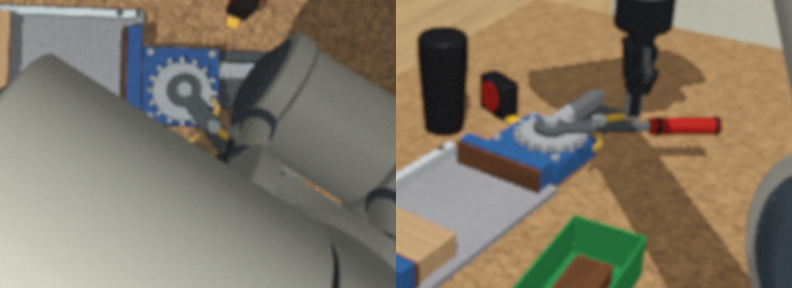

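Call:
{"fn": "drive_tool", "kwargs": {"increments": [[0.0047,-0.0069,0,0,0,0,-1],[0,0,0,0,0,0,-1]]}}

```text
time_s: 47.12
ee_pos: [0.4782, -0.2616, 0.0839]
tool_rot: [-180.0, -0.0, 34.0]
wrist_force: [0.8, 3.5, 1.5]
finger_gap: -0.004
gripper_force: 1.5
```

```bash
python3 l.py
```

```text
lever_grip s 0.84 [ 0.4319 -0.3114] ang 219.2 r 0.1744
paddle t 0.41 [ 0.4813 -0.2758] ang 221.1 r 0.1138
paddle s 0.49 [ 0.4998 -0.2964] ang 234.9 r 0.1167
paddle s 0.46 [0.5381 0.1051] ang 95.4 r 0.3075
jaw t 0.6 [ 0.6095 -0.1262] ang 60.4 r 0.086
jaw t 0.57 [ 0.6906 -0.0099] ang 57.1 r 0.2276
lever_pivot t 0.57 [ 0.5692 -0.2014] ang 349.9 r 0.0022
lever_pivot t 0.17 [0.6132 0.0635] ang 80.1 r 0.2685
lever_pivot s 0.89 [ 0.5627 -0.1925] ang 116.6 r 0.0095
lever_pivot s 0.33 [0.6405 0.0621] ang 74.4 r 0.2732
47.625 [ 0.4782 -0.2617  0.084 ] [-179.9903    0.0007   33.9969]
```

Call:
{"fn": "drive_tool", "kwargs": {"increments": [[-0.02,0.03,0,0,0,0,-1],[-0.02,0.03,0,0,0,0,-1],[0,0,0.08,0,0,0,-1],[-0.03,0.05,0.06,0,0,0,-0.18],[0,0,0,0,0,0,-0.18],[0,0,0,0,0,0,-0.18]]}}

```text
time_s: 48.38
ee_pos: [0.4366, -0.1963, 0.1679]
tool_rot: [179.9, -0.0, 34.0]
wrist_force: [-0.2, -0.1, 1.3]
finger_gap: 0.413
gripper_force: 0.0
```

```bash
python3 l.py l2.png
```

```text
lever_grip s 0.94 [ 0.4343 -0.3019] ang 217.2 r 0.1667
paddle s 0.56 [ 0.4888 -0.2843] ang 226.8 r 0.1142
jaw t 0.84 [ 0.6008 -0.1172] ang 68.0 r 0.0903
jaw s 0.79 [ 0.607 -0.113] ang 65.5 r 0.0967
lever_pivot t 0.89 [ 0.5657 -0.1973] ang 110.1 r 0.0039
lever_pivot t 0.24 [0.6026 0.1161] ang 83.6 r 0.319
lever_pivot s 0.62 [ 0.5615 -0.1851] ang 109.0 r 0.0168
48.875 [ 0.4362 -0.1959  0.1678] [-179.9783    0.0088   33.9891]
```

View pics/l2.png

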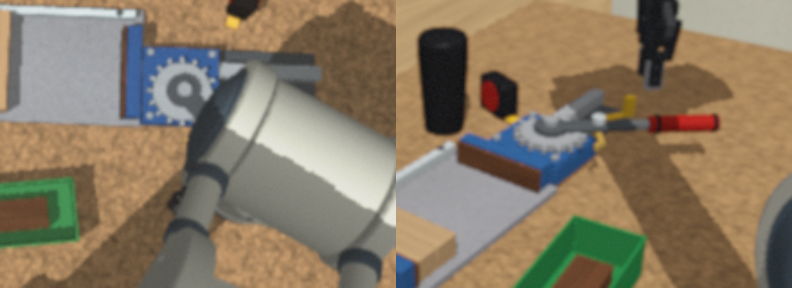

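The paddle now leans the tightening way, behind the strap in the side view. Next I'm straddling the handle.

Call:
{"fn": "drive_tool", "kwargs": {"increments": [[-0.0078,-0.0624,0,0,0,0.125,-0.18],[-0.0078,-0.0624,0,0,0,0.125,-0.18],[-0.0078,-0.0624,0,0,0,0.125,-0.18],[0,0,-0.06,0,0,0,-0.18],[0,0,-0.06,0,0,0,-0.18],[0,0,0,0,0,0,-0.18],[0,0,0,0,0,0,-0.18]]}}

```text
time_s: 49.75
ee_pos: [0.4226, -0.3084, 0.097]
tool_rot: [180.0, -0.0, 37.0]
wrist_force: [0.0, -0.6, 0.1]
finger_gap: 0.41
gripper_force: 0.0
```

```bash
python3 l.py l3.png
```

```text
lever_grip t 0.51 [0.4029 0.036 ] ang 124.7 r 0.2883
lever_grip s 0.86 [ 0.4348 -0.3094] ang 219.4 r 0.1709
lever_grip s 0.73 [0.3716 0.1073] ang 122.4 r 0.365
paddle s 0.59 [ 0.4938 -0.2969] ang 232.6 r 0.1207
jaw t 0.85 [ 0.6102 -0.1221] ang 61.3 r 0.09
jaw s 0.96 [ 0.6049 -0.1161] ang 65.9 r 0.093
jaw s 0.23 [0.3982 0.0314] ang 126.0 r 0.2872
lever_pivot t 0.69 [ 0.5644 -0.1967] ang 121.7 r 0.005
lever_pivot s 0.83 [ 0.5677 -0.1975] ang 79.1 r 0.0035
50.25 [ 0.4223 -0.3082  0.0962] [179.9805  -0.0034  36.9994]
```

View pics/l3.png

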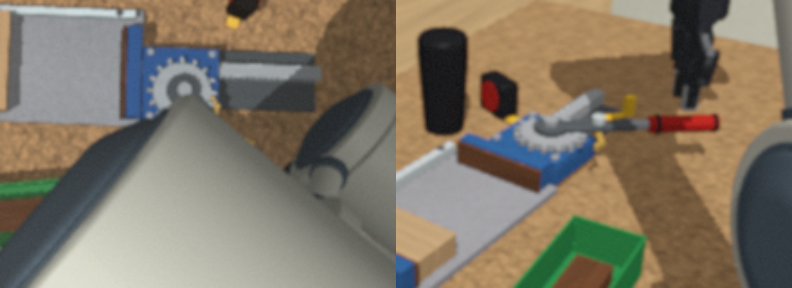

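Call:
{"fn": "drive_tool", "kwargs": {"increments": [[0.002,-0.0025,0,0,0,0.125,0.4],[0,0,0,0,0,0,0.4],[0,0,-0.04,0,0,0,0.4],[0,0,-0.03,0,0,0,0.4],[0,0,-0.014,0,0,0,0.4],[0,0,0,0,0,0,0.4]]}}

```text
time_s: 51.0
ee_pos: [0.4233, -0.3095, 0.0453]
tool_rot: [-180.0, 0.0, 38.0]
wrist_force: [0.2, -0.5, 0.0]
finger_gap: 0.7
gripper_force: 0.0
```

```bash
cat > arc.py <<'E'
import numpy as np,sys
P=np.array([.566,-.200]);R=.18
def arc(a,b,n):
    f=np.radians(np.linspace(a,b,n+1));X=P+R*np.c_[np.cos(f),np.sin(f)]
    D=np.diff(X,axis=0)/.6
    return [[round(d[0],4),round(d[1],4),0,0,0,round((b-a)/n/8,4),-.18] for d in D],X[-1]
for a,b,n in((218,169,8),(169,266,14),(266,169,14)):
    r,e=arc(a,b,n);print(a,b,e);print(r)
E
python3 arc.py
```

```text
218 169 [ 0.38930711 -0.16565438]
[[np.float64(-0.0184), np.float64(0.0263), 0, 0, 0, -0.7656, -0.18], [np.float64(-0.0154), np.float64(0.0281), 0, 0, 0, -0.7656, -0.18], [np.float64(-0.0124), np.float64(0.0296), 0, 0, 0, -0.7656, -0.18], [np.float64(-0.0091), np.float64(0.0307), 0, 0, 0, -0.7656, -0.18], [np.float64(-0.0058), np.float64(0.0315), 0, 0, 0, -0.7656, -0.18], [np.float64(-0.0024), np.float64(0.032), 0, 0, 0, -0.7656, -0.18], [np.float64(0.001), np.float64(0.032), 0, 0, 0, -0.7656, -0.18], [np.float64(0.0044), np.float64(0.0317), 0, 0, 0, -0.7656, -0.18]]
169 266 [ 0.55344383 -0.37956153]
[[np.float64(-0.0048), np.float64(-0.0359), 0, 0, 0, 0.8661, -0.18], [np.float64(-0.0004), np.float64(-0.0363), 0, 0, 0, 0.8661, -0.18], [np.float64(0.004), np.float64(-0.036), 0, 0, 0, 0.8661, -0.18], [np.float64(0.0083), np.float64(-0.0353), 0, 0, 0, 0.8661, -0.18], [np.float64(0.0125), np.float64(-0.034), 0, 0, 0, 0.8661, -0.18], [np.float64(0.0165), np.float64(-0.0323), 0, 0, 0, 0.8661, -0.18], [np.float64(0.0203), np.float64(-0.03), 0, 0, 0, 0.8661, -0.18], [np.float64(0.0238), np.f
[... 721 characters left out ...]
, 0, 0, 0, -0.8661, -0.18], [np.float64(-0.0296), np.float64(0.0209), 0, 0, 0, -0.8661, -0.18], [np.float64(-0.0269), np.float64(0.0243), 0, 0, 0, -0.8661, -0.18], [np.float64(-0.0238), np.float64(0.0274), 0, 0, 0, -0.8661, -0.18], [np.float64(-0.0203), np.float64(0.03), 0, 0, 0, -0.8661, -0.18], [np.float64(-0.0165), np.float64(0.0323), 0, 0, 0, -0.8661, -0.18], [np.float64(-0.0125), np.float64(0.034), 0, 0, 0, -0.8661, -0.18], [np.float64(-0.0083), np.float64(0.0353), 0, 0, 0, -0.8661, -0.18], [np.float64(-0.004), np.float64(0.036), 0, 0, 0, -0.8661, -0.18], [np.float64(0.0004), np.float64(0.0363), 0, 0, 0, -0.8661, -0.18], [np.float64(0.0048), np.float64(0.0359), 0, 0, 0, -0.8661, -0.18]]
```

Call:
{"fn": "drive_tool", "kwargs": {"increments": [[0,0,0,0,0,0,-0.18],[0,0,0,0,0,0,-0.18],[-0.0184,0.0263,0,0,0,-0.7656,-0.18],[-0.0154,0.0281,0,0,0,-0.7656,-0.18],[-0.0124,0.0296,0,0,0,-0.7656,-0.18],[-0.0091,0.0307,0,0,0,-0.7656,-0.18],[-0.0058,0.0315,0,0,0,-0.7656,-0.18],[-0.0024,0.032,0,0,0,-0.7656,-0.18],[0.001,0.032,0,0,0,-0.7656,-0.18],[0.0044,0.0317,0,0,0,-0.7656,-0.18],[0,0,0,0,0,0,-0.18],[0,0,0,0,0,0,-0.18]]}}

```text
time_s: 52.5
ee_pos: [0.3886, -0.1647, 0.0458]
tool_rot: [180.0, -0.0, -10.9]
wrist_force: [0.1, -0.5, 0.4]
finger_gap: 0.411
gripper_force: 0.0
```

```bash
python3 l.py l4.png
```

```text
lever_grip s 0.75 [ 0.3963 -0.1682] ang 169.1 r 0.1739
lever_grip s 0.46 [0.5718 0.1719] ang 89.3 r 0.3729
paddle s 0.56 [ 0.4629 -0.2032] ang 181.2 r 0.1042
jaw t 0.89 [ 0.6059 -0.1252] ang 62.8 r 0.0852
jaw s 0.62 [ 0.6058 -0.1188] ang 64.7 r 0.0909
lever_pivot t 0.86 [ 0.5651 -0.197 ] ang 115.1 r 0.0044
lever_pivot s 0.68 [ 0.5589 -0.1931] ang 135.7 r 0.0113
lever_pivot s 0.63 [ 0.6713 -0.2175] ang 351.0 r 0.1056
53.0 [ 0.3885 -0.1646  0.0456] [-179.9993    0.0036  -11.0028]
```

View pics/l4.png

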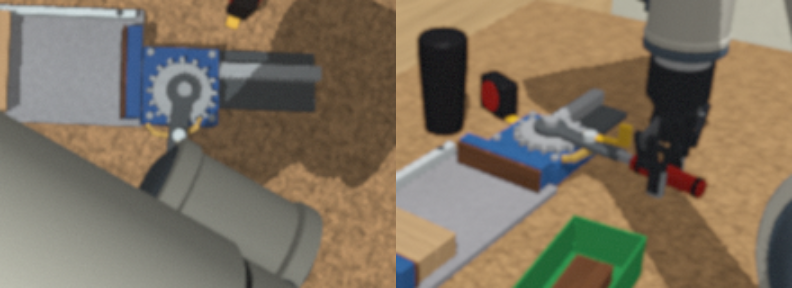

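The lever followed to its clockwise end and the paddle still leans to tighten. Now the first drive stroke.

Call:
{"fn": "drive_tool", "kwargs": {"increments": [[-0.0048,-0.0359,0,0,0,0.8661,-0.18],[-0.0004,-0.0363,0,0,0,0.8661,-0.18],[0.004,-0.036,0,0,0,0.8661,-0.18],[0.0083,-0.0353,0,0,0,0.8661,-0.18],[0.0125,-0.034,0,0,0,0.8661,-0.18],[0.0165,-0.0323,0,0,0,0.8661,-0.18],[0.0203,-0.03,0,0,0,0.8661,-0.18],[0.0238,-0.0274,0,0,0,0.8661,-0.18],[0.0269,-0.0243,0,0,0,0.8661,-0.18],[0.0296,-0.0209,0,0,0,0.8661,-0.18],[0.0319,-0.0172,0,0,0,0.8661,-0.18],[0.0338,-0.0132,0,0,0,0.8661,-0.18],[0.0351,-0.009,0,0,0,0.8661,-0.18],[0.0359,-0.0047,0,0,0,0.8661,-0.18],[0,0,0,0,0,0,-0.18]]}}

```text
time_s: 54.88
ee_pos: [0.5528, -0.3785, 0.0449]
tool_rot: [-179.9, -0.0, 86.1]
wrist_force: [-4.5, -2.8, -0.9]
finger_gap: 0.413
gripper_force: 2.2
```

```bash
python3 l.py
```

```text
lever_grip s 0.68 [ 0.5371 -0.3696] ang 260.0 r 0.1713
lever_grip s 0.17 [ 0.5659 -0.1866] ang 94.3 r 0.0144
paddle s 0.73 [ 0.5711 -0.3167] ang 272.0 r 0.1157
jaw t 0.57 [ 0.6175 -0.0728] ang 68.5 r 0.1378
jaw s 0.62 [ 0.6069 -0.0768] ang 72.2 r 0.1305
lever_pivot t 0.43 [0.7233 0.2391] ang 70.4 r 0.467
lever_pivot s 0.95 [ 0.5646 -0.1888] ang 101.1 r 0.0125
55.375 [ 0.5521 -0.3782  0.0454] [-179.9557   -0.0279   85.9825]
```

The jaw advanced about 45 mm, so the ratchet works. Continuing.

Call:
{"fn": "drive_tool", "kwargs": {"increments": [[-0.0359,0.0047,0,0,0,-0.8661,-0.18],[-0.0351,0.009,0,0,0,-0.8661,-0.18],[-0.0338,0.0132,0,0,0,-0.8661,-0.18],[-0.0319,0.0172,0,0,0,-0.8661,-0.18],[-0.0296,0.0209,0,0,0,-0.8661,-0.18],[-0.0269,0.0243,0,0,0,-0.8661,-0.18],[-0.0238,0.0274,0,0,0,-0.8661,-0.18],[-0.0203,0.03,0,0,0,-0.8661,-0.18],[-0.0165,0.0323,0,0,0,-0.8661,-0.18],[-0.0125,0.034,0,0,0,-0.8661,-0.18],[-0.0083,0.0353,0,0,0,-0.8661,-0.18],[-0.004,0.036,0,0,0,-0.8661,-0.18],[0.0004,0.0363,0,0,0,-0.8661,-0.18],[0.0048,0.0359,0,0,0,-0.8661,-0.18],[0,0,0,0,0,0,-0.18]]}}

```text
time_s: 57.25
ee_pos: [0.3896, -0.1642, 0.046]
tool_rot: [180.0, -0.1, -11.0]
wrist_force: [-0.1, -0.2, 0.2]
finger_gap: 0.408
gripper_force: 0.0
```

Call:
{"fn": "drive_tool", "kwargs": {"increments": [[-0.0048,-0.0359,0,0,0,0.8661,-0.18],[-0.0004,-0.0363,0,0,0,0.8661,-0.18],[0.004,-0.036,0,0,0,0.8661,-0.18],[0.0083,-0.0353,0,0,0,0.8661,-0.18],[0.0125,-0.034,0,0,0,0.8661,-0.18],[0.0165,-0.0323,0,0,0,0.8661,-0.18],[0.0203,-0.03,0,0,0,0.8661,-0.18],[0.0238,-0.0274,0,0,0,0.8661,-0.18],[0.0269,-0.0243,0,0,0,0.8661,-0.18],[0.0296,-0.0209,0,0,0,0.8661,-0.18],[0.0319,-0.0172,0,0,0,0.8661,-0.18],[0.0338,-0.0132,0,0,0,0.8661,-0.18],[0.0351,-0.009,0,0,0,0.8661,-0.18],[0.0359,-0.0047,0,0,0,0.8661,-0.18],[0,0,0,0,0,0,-0.18]]}}

```text
time_s: 59.12
ee_pos: [0.5532, -0.3792, 0.0454]
tool_rot: [180.0, 0.0, 86.2]
wrist_force: [-1.6, -0.8, -0.2]
finger_gap: 0.409
gripper_force: 0.4
```

```bash
python3 l.py
```

```text
lever_grip t 0.25 [0.4045 0.032 ] ang 124.9 r 0.2841
lever_grip s 0.97 [ 0.5432 -0.368 ] ang 261.9 r 0.1687
paddle t 0.61 [0.3976 0.0315] ang 126.1 r 0.2876
paddle s 0.48 [ 0.5708 -0.3161] ang 271.9 r 0.1152
jaw t 0.87 [ 0.6209 -0.0539] ang 69.9 r 0.1567
jaw t 0.35 [ 0.7633 -0.2203] ang 354.4 r 0.1973
jaw s 0.68 [ 0.6111 -0.0379] ang 74.9 r 0.169
lever_pivot s 0.93 [ 0.5645 -0.2067] ang 246.3 r 0.0062
59.625 [ 0.552  -0.3785  0.0456] [-179.9607   -0.0063   85.9825]
```

Call:
{"fn": "drive_tool", "kwargs": {"increments": [[-0.0359,0.0047,0,0,0,-0.8661,-0.18],[-0.0351,0.009,0,0,0,-0.8661,-0.18],[-0.0338,0.0132,0,0,0,-0.8661,-0.18],[-0.0319,0.0172,0,0,0,-0.8661,-0.18],[-0.0296,0.0209,0,0,0,-0.8661,-0.18],[-0.0269,0.0243,0,0,0,-0.8661,-0.18],[-0.0238,0.0274,0,0,0,-0.8661,-0.18],[-0.0203,0.03,0,0,0,-0.8661,-0.18],[-0.0165,0.0323,0,0,0,-0.8661,-0.18],[-0.0125,0.034,0,0,0,-0.8661,-0.18],[-0.0083,0.0353,0,0,0,-0.8661,-0.18],[-0.004,0.036,0,0,0,-0.8661,-0.18],[0.0004,0.0363,0,0,0,-0.8661,-0.18],[0.0048,0.0359,0,0,0,-0.8661,-0.18],[0,0,0,0,0,0,-0.18]]}}

```text
time_s: 61.5
ee_pos: [0.3894, -0.164, 0.046]
tool_rot: [180.0, -0.1, -11.0]
wrist_force: [-0.4, -0.4, -1.2]
finger_gap: 0.407
gripper_force: 0.0
```

Call:
{"fn": "drive_tool", "kwargs": {"increments": [[-0.0048,-0.0359,0,0,0,0.8661,-0.18],[-0.0004,-0.0363,0,0,0,0.8661,-0.18],[0.004,-0.036,0,0,0,0.8661,-0.18],[0.0083,-0.0353,0,0,0,0.8661,-0.18],[0.0125,-0.034,0,0,0,0.8661,-0.18],[0.0165,-0.0323,0,0,0,0.8661,-0.18],[0.0203,-0.03,0,0,0,0.8661,-0.18],[0.0238,-0.0274,0,0,0,0.8661,-0.18],[0.0269,-0.0243,0,0,0,0.8661,-0.18],[0.0296,-0.0209,0,0,0,0.8661,-0.18],[0.0319,-0.0172,0,0,0,0.8661,-0.18],[0.0338,-0.0132,0,0,0,0.8661,-0.18],[0.0351,-0.009,0,0,0,0.8661,-0.18],[0.0359,-0.0047,0,0,0,0.8661,-0.18],[0,0,0,0,0,0,-0.18]]}}

```text
time_s: 63.38
ee_pos: [0.5531, -0.3789, 0.0453]
tool_rot: [180.0, 0.0, 86.1]
wrist_force: [-2.0, -1.2, -1.3]
finger_gap: 0.412
gripper_force: 1.0
```

```bash
python3 l.py | grep jaw; python3 r.py t5.png; python3 -c "
from h import *
p=snap('side');a=p['pixels'][180:300,180:340];i=cv2.imread('pics/t5.png')[140:260,200:360]
cv2.imwrite('pics/c5.png',np.hstack([cv2.resize(k,(400,300)) for k in(i,a)]))"
```

```text
jaw t 0.65 [ 0.6238 -0.0134] ang 73.2 r 0.196
jaw t 0.33 [ 0.7708 -0.2162] ang 355.7 r 0.2044
jaw s 0.88 [ 0.6096 -0.0069] ang 77.6 r 0.1988
t 0.89 [252.7, 186.7] world [0.6253 0.0668] 175.78922796798224 cramp mm [ 6.6 61.5] cost 0.043
t 0.61 [236.7, 186.8] world [0.6293 0.1054] 176.75253793731582 cramp mm [  7.7 100.2] cost 0.124
s 0.9 [229.4, 248.1] world [0.634 0.094] 167.8136935562824 cramp mm [13.2 89.3] cost 0.527
s 0.65 [240.4, 237.2] world [0.6281 0.0609] 168.47529674696978 cramp mm [ 9.8 55.8] cost 0.458
64.075 [ 0.552  -0.3783  0.0455] [-179.9557   -0.0171   85.9823] 0.4107483940316127
```

View pics/c5.png

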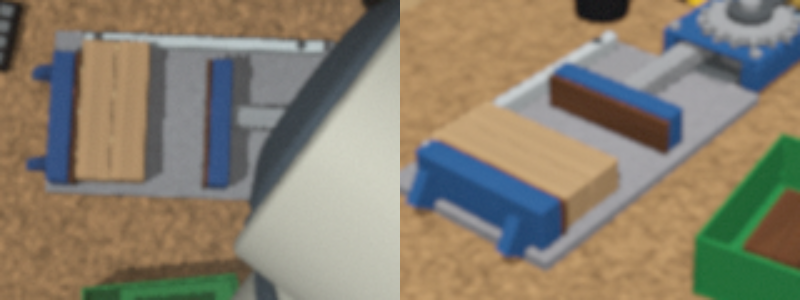

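Rails are snug and flush; the jaw is roughly 60 mm off. One more full cycle is safe.

Call:
{"fn": "drive_tool", "kwargs": {"increments": [[-0.0359,0.0047,0,0,0,-0.8661,-0.18],[-0.0351,0.009,0,0,0,-0.8661,-0.18],[-0.0338,0.0132,0,0,0,-0.8661,-0.18],[-0.0319,0.0172,0,0,0,-0.8661,-0.18],[-0.0296,0.0209,0,0,0,-0.8661,-0.18],[-0.0269,0.0243,0,0,0,-0.8661,-0.18],[-0.0238,0.0274,0,0,0,-0.8661,-0.18],[-0.0203,0.03,0,0,0,-0.8661,-0.18],[-0.0165,0.0323,0,0,0,-0.8661,-0.18],[-0.0125,0.034,0,0,0,-0.8661,-0.18],[-0.0083,0.0353,0,0,0,-0.8661,-0.18],[-0.004,0.036,0,0,0,-0.8661,-0.18],[0.0004,0.0363,0,0,0,-0.8661,-0.18],[0.0048,0.0359,0,0,0,-0.8661,-0.18],[0,0,0,0,0,0,-0.18]]}}

```text
time_s: 66.0
ee_pos: [0.3895, -0.164, 0.046]
tool_rot: [180.0, -0.1, -11.0]
wrist_force: [0.0, 0.5, -0.5]
finger_gap: 0.413
gripper_force: 0.0
```

Call:
{"fn": "drive_tool", "kwargs": {"increments": [[-0.0048,-0.0359,0,0,0,0.8661,-0.18],[-0.0004,-0.0363,0,0,0,0.8661,-0.18],[0.004,-0.036,0,0,0,0.8661,-0.18],[0.0083,-0.0353,0,0,0,0.8661,-0.18],[0.0125,-0.034,0,0,0,0.8661,-0.18],[0.0165,-0.0323,0,0,0,0.8661,-0.18],[0.0203,-0.03,0,0,0,0.8661,-0.18],[0.0238,-0.0274,0,0,0,0.8661,-0.18],[0.0269,-0.0243,0,0,0,0.8661,-0.18],[0.0296,-0.0209,0,0,0,0.8661,-0.18],[0.0319,-0.0172,0,0,0,0.8661,-0.18],[0.0338,-0.0132,0,0,0,0.8661,-0.18],[0.0351,-0.009,0,0,0,0.8661,-0.18],[0.0359,-0.0047,0,0,0,0.8661,-0.18],[0,0,0,0,0,0,-0.18]]}}

```text
time_s: 67.88
ee_pos: [0.5532, -0.3789, 0.0454]
tool_rot: [180.0, 0.0, 86.1]
wrist_force: [-2.0, -0.3, 0.5]
finger_gap: 0.411
gripper_force: 0.9
```

Call:
{"fn": "drive_tool", "kwargs": {"increments": [[-0.0359,0.0047,0,0,0,-0.8661,-0.18],[-0.0351,0.009,0,0,0,-0.8661,-0.18],[-0.0338,0.0132,0,0,0,-0.8661,-0.18],[-0.0319,0.0172,0,0,0,-0.8661,-0.18],[-0.0296,0.0209,0,0,0,-0.8661,-0.18],[-0.0269,0.0243,0,0,0,-0.8661,-0.18],[-0.0238,0.0274,0,0,0,-0.8661,-0.18],[-0.0203,0.03,0,0,0,-0.8661,-0.18],[-0.0165,0.0323,0,0,0,-0.8661,-0.18],[-0.0125,0.034,0,0,0,-0.8661,-0.18],[-0.0083,0.0353,0,0,0,-0.8661,-0.18],[-0.004,0.036,0,0,0,-0.8661,-0.18],[0.0004,0.0363,0,0,0,-0.8661,-0.18],[0.0048,0.0359,0,0,0,-0.8661,-0.18],[0,0,0,0,0,0,-0.18]]}}

```text
time_s: 69.75
ee_pos: [0.389, -0.164, 0.046]
tool_rot: [180.0, -0.1, -11.1]
wrist_force: [0.5, -0.7, 0.2]
finger_gap: 0.413
gripper_force: 0.0
```

```bash
python3 l.py | grep jaw; python3 r.py t6.png; python3 -c "
from h import *
p=snap('side');a=p['pixels'][180:300,180:340];i=cv2.imread('pics/t6.png')[140:260,200:360]
cv2.imwrite('pics/c6.png',np.hstack([cv2.resize(k,(400,300)) for k in(i,a)]))"
```

```text
jaw t 0.57 [0.6216 0.0178] ang 76.0 r 0.2255
jaw t 0.32 [0.6288 0.0507] ang 76.2 r 0.2592
jaw s 0.6 [0.6124 0.0196] ang 78.4 r 0.2252
t 0.65 [239.1, 178.3] world [0.6466 0.1031] 176.8858288969455 cramp mm [25.1 99.3] cost 0.257
t 0.56 [252.5, 183.0] world [0.6279 0.0656] 176.5138478433924 cramp mm [ 9.3 60.5] cost 0.106
s 0.85 [243.5, 235.9] world [0.6271 0.0603] 168.4213133398047 cramp mm [ 8.9 55.1] cost 0.431
s 0.6 [228.1, 246.9] world [0.6322 0.0984] 171.73487481232078 cramp mm [11.  93.5] cost 0.443
s 0.44 [357.4, 197.8] world [ 0.5505 -0.2755] 12.153176519443122 cramp mm [ -41.7 -285.5] cost 0.586
70.45 [ 0.3885 -0.1645  0.0456] [-179.9978    0.0015  -11.005 ] 0.40787828037752816
```

View pics/c6.png

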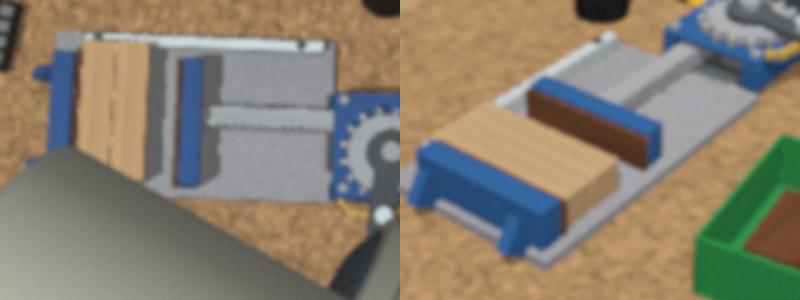

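Call:
{"fn": "drive_tool", "kwargs": {"increments": [[-0.0048,-0.0359,0,0,0,0.8661,-0.18],[-0.0004,-0.0363,0,0,0,0.8661,-0.18],[0.004,-0.036,0,0,0,0.8661,-0.18],[0.0083,-0.0353,0,0,0,0.8661,-0.18],[0.0125,-0.034,0,0,0,0.8661,-0.18],[0.0165,-0.0323,0,0,0,0.8661,-0.18],[0.0203,-0.03,0,0,0,0.8661,-0.18],[0.0238,-0.0274,0,0,0,0.8661,-0.18],[0,0,0,0,0,0,-0.18]]}}

```text
time_s: 71.62
ee_pos: [0.4363, -0.325, 0.045]
tool_rot: [-179.9, 0.0, 44.5]
wrist_force: [-4.2, 1.7, -1.4]
finger_gap: 0.409
gripper_force: 2.0
```

Call:
{"fn": "drive_tool", "kwargs": {"increments": [[0.0135,-0.0122,0,0,0,0.433,-0.18],[0.0135,-0.0122,0,0,0,0.433,-0.18],[0,0,0,0,0,0,-0.18]]}}

```text
time_s: 72.0
ee_pos: [0.4519, -0.3389, 0.045]
tool_rot: [-179.8, 0.0, 51.4]
wrist_force: [-3.6, 0.8, -0.9]
finger_gap: 0.406
gripper_force: 1.5
```

Call:
{"fn": "drive_tool", "kwargs": {"increments": [[0.0148,-0.0105,0,0,0,0.433,-0.18],[0.0148,-0.0105,0,0,0,0.433,-0.18],[0,0,0,0,0,0,-0.18]]}}

```text
time_s: 72.38
ee_pos: [0.4697, -0.3517, 0.045]
tool_rot: [-179.9, 0.0, 58.3]
wrist_force: [-4.9, 0.7, -0.2]
finger_gap: 0.41
gripper_force: 1.7
```

Call:
{"fn": "drive_tool", "kwargs": {"increments": [[0.016,-0.0086,0,0,0,0.433,-0.18],[0.016,-0.0086,0,0,0,0.433,-0.18],[0,0,0,0,0,0,-0.18]]}}

```text
time_s: 72.75
ee_pos: [0.489, -0.3621, 0.045]
tool_rot: [-179.9, -0.0, 65.3]
wrist_force: [-3.8, -1.4, -1.3]
finger_gap: 0.411
gripper_force: 1.7
```

Call:
{"fn": "drive_tool", "kwargs": {"increments": [[0.0169,-0.0066,0,0,0,0.433,-0.18],[0,0,0,0,0,0,-0.18]]}}

```text
time_s: 73.0
ee_pos: [0.4991, -0.366, 0.045]
tool_rot: [-179.9, -0.0, 68.7]
wrist_force: [-4.9, -0.1, 0.1]
finger_gap: 0.408
gripper_force: 1.8
```

Call:
{"fn": "drive_tool", "kwargs": {"increments": [[0.0169,-0.0066,0,0,0,0.433,-0.18],[0,0,0,0,0,0,-0.18]]}}

```text
time_s: 73.25
ee_pos: [0.5093, -0.37, 0.045]
tool_rot: [-179.9, -0.0, 72.2]
wrist_force: [-4.9, -1.3, -0.7]
finger_gap: 0.409
gripper_force: 1.8
```

```bash
python3 l.py | grep jaw
```

```text
jaw t 0.59 [0.619  0.0421] ang 77.9 r 0.2486
jaw s 0.88 [0.6159 0.047 ] ang 78.9 r 0.2527
```

Call:
{"fn": "drive_tool", "kwargs": {"increments": [[0.0176,-0.0045,0,0,0,0.433,-0.18],[0,0,0,0,0,0,-0.18]]}}

```text
time_s: 74.0
ee_pos: [0.5202, -0.373, 0.0452]
tool_rot: [-179.9, -0.0, 75.7]
wrist_force: [-3.3, -0.7, -1.4]
finger_gap: 0.409
gripper_force: 1.8
```

Call:
{"fn": "drive_tool", "kwargs": {"increments": [[0.0176,-0.0045,0,0,0,0.433,-0.18],[0,0,0,0,0,0,-0.18]]}}

```text
time_s: 74.25
ee_pos: [0.5303, -0.3755, 0.0451]
tool_rot: [-179.9, -0.0, 79.1]
wrist_force: [-9.0, -2.1, 0.8]
finger_gap: 0.411
gripper_force: 4.0
```

Call:
{"fn": "drive_tool", "kwargs": {"increments": [[0.018,-0.0023,0,0,0,0.433,-0.18],[0,0,0,0,0,0,-0.18]]}}

```text
time_s: 74.5
ee_pos: [0.5408, -0.3773, 0.0451]
tool_rot: [-179.8, 0.0, 82.6]
wrist_force: [-12.3, -5.9, 0.5]
finger_gap: 0.412
gripper_force: 4.9
```

```bash
python3 l.py | grep -E "jaw|grip"; python3 r.py t7.png; python3 -c "
from h import *
p=snap('side');a=p['pixels'][180:300,180:340];i=cv2.imread('pics/t7.png')[140:260,200:360]
cv2.imwrite('pics/c7.png',np.hstack([cv2.resize(k,(400,300)) for k in(i,a)]))"
```

```text
lever_grip s 0.82 [ 0.5353 -0.3881] ang 260.4 r 0.1897
jaw t 0.71 [0.6238 0.0442] ang 77.0 r 0.2517
jaw t 0.23 [0.6351 0.1008] ang 77.3 r 0.3094
jaw s 0.8 [0.605  0.0478] ang 81.3 r 0.2517
jaw s 0.24 [0.629  0.1114] ang 78.8 r 0.3185
t 0.77 [252.6, 186.9] world [0.6256 0.0672] 176.25669613798044 cramp mm [ 6.8 61.9] cost 0.069
t 0.68 [237.1, 183.0] world [0.6297 0.1038] 177.57905761760753 cramp mm [ 8.2 98.7] cost 0.119
s 0.89 [229.0, 248.2] world [0.6314 0.0974] 170.5559333991847 cramp mm [10.3 92.5] cost 0.443
75.2 [ 0.5408 -0.3772  0.0453] [-179.8867    0.0029   82.5221] 0.4128462490803464
```

View pics/c7.png

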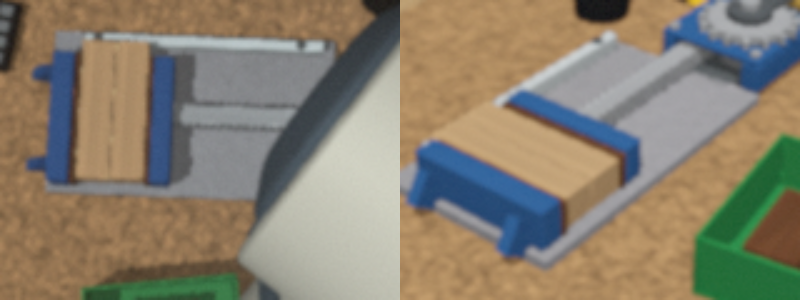

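The jaw now bears on both rails. I'm backing off past a tooth so I can load it clear of the lever stop.

```bash
cat >> arc.py <<'E'
print('----')
for a,b,n in((262.5,230,5),(230,238,2),(238,246,4)):
    print(a,b,[[float(x) for x in r] for r in arc(a,b,n)[0]])
E
python3 arc.py | sed -n '/----/,$p'
```

```text
----
262.5 230 [[-0.0334, 0.0063, 0.0, 0.0, 0.0, -0.8125, -0.18], [-0.0325, 0.0101, 0.0, 0.0, 0.0, -0.8125, -0.18], [-0.0311, 0.0137, 0.0, 0.0, 0.0, -0.8125, -0.18], [-0.0294, 0.0171, 0.0, 0.0, 0.0, -0.8125, -0.18], [-0.0273, 0.0204, 0.0, 0.0, 0.0, -0.8125, -0.18]]
230 238 [[0.0165, -0.0129, 0.0, 0.0, 0.0, 0.5, -0.18], [0.0174, -0.0117, 0.0, 0.0, 0.0, 0.5, -0.18]]
238 246 [[0.009, -0.0054, 0.0, 0.0, 0.0, 0.25, -0.18], [0.0092, -0.0051, 0.0, 0.0, 0.0, 0.25, -0.18], [0.0093, -0.0048, 0.0, 0.0, 0.0, 0.25, -0.18], [0.0095, -0.0044, 0.0, 0.0, 0.0, 0.25, -0.18]]
```

Call:
{"fn": "drive_tool", "kwargs": {"increments": [[-0.0334,0.0063,0,0,0,-0.8125,-0.18],[-0.0325,0.0101,0,0,0,-0.8125,-0.18],[-0.0311,0.0137,0,0,0,-0.8125,-0.18],[-0.0294,0.0171,0,0,0,-0.8125,-0.18],[-0.0273,0.0204,0,0,0,-0.8125,-0.18],[0,0,0,0,0,0,-0.18],[0.0165,-0.0129,0,0,0,0.5,-0.18],[0.0174,-0.0117,0,0,0,0.5,-0.18],[0,0,0,0,0,0,-0.18]]}}

```text
time_s: 76.38
ee_pos: [0.4713, -0.3522, 0.0456]
tool_rot: [179.9, 0.0, 58.2]
wrist_force: [-0.2, 0.8, -0.8]
finger_gap: 0.409
gripper_force: 0.0
```

Call:
{"fn": "drive_tool", "kwargs": {"increments": [[0.009,-0.0054,0,0,0,0.25,-0.18],[0,0,0,0,0,0,-0.18]]}}

```text
time_s: 76.62
ee_pos: [0.4758, -0.3547, 0.0455]
tool_rot: [180.0, 0.0, 60.1]
wrist_force: [-0.7, -0.3, 0.5]
finger_gap: 0.408
gripper_force: 0.0
```

Call:
{"fn": "drive_tool", "kwargs": {"increments": [[0.0045,-0.0027,0,0,0,0.125,-0.18],[0,0,0,0,0,0,-0.18]]}}

```text
time_s: 76.88
ee_pos: [0.4783, -0.3561, 0.0456]
tool_rot: [-180.0, -0.0, 61.1]
wrist_force: [-0.9, 0.6, -0.8]
finger_gap: 0.413
gripper_force: 0.7
```

Call:
{"fn": "drive_tool", "kwargs": {"increments": [[0.0092,-0.0051,0,0,0,0.25,-0.18],[0,0,0,0,0,0,-0.18]]}}

```text
time_s: 77.12
ee_pos: [0.4844, -0.3596, 0.0456]
tool_rot: [180.0, 0.0, 63.1]
wrist_force: [0.5, 0.5, 0.3]
finger_gap: 0.412
gripper_force: 0.1
```

Call:
{"fn": "drive_tool", "kwargs": {"increments": [[0.0047,-0.0024,0,0,0,0.125,-0.18],[0,0,0,0,0,0,-0.18]]}}

```text
time_s: 77.38
ee_pos: [0.4868, -0.3608, 0.0456]
tool_rot: [180.0, 0.0, 64.1]
wrist_force: [-1.0, 0.3, 0.6]
finger_gap: 0.408
gripper_force: 0.5
```

Call:
{"fn": "drive_tool", "kwargs": {"increments": [[0.0047,-0.0024,0,0,0,0.125,-0.18],[0,0,0,0,0,0,-0.18]]}}

```text
time_s: 77.62
ee_pos: [0.4896, -0.3622, 0.0456]
tool_rot: [180.0, 0.0, 65.1]
wrist_force: [-1.1, -0.6, -0.1]
finger_gap: 0.411
gripper_force: 0.6
```

Call:
{"fn": "drive_tool", "kwargs": {"increments": [[0.0095,-0.0044,0,0,0,0.25,-0.18],[0.0096,-0.0041,0,0,0,0.25,-0.18],[0,0,0,0,0,0,-0.18]]}}

```text
time_s: 78.0
ee_pos: [0.5017, -0.3676, 0.0456]
tool_rot: [179.9, 0.0, 69.1]
wrist_force: [-0.4, -0.7, 0.7]
finger_gap: 0.411
gripper_force: 0.0
```

Call:
{"fn": "drive_tool", "kwargs": {"increments": [[0.0098,-0.0038,0,0,0,0.25,-0.18],[0.0099,-0.0035,0,0,0,0.25,-0.18],[0,0,0,0,0,0,-0.18]]}}

```text
time_s: 78.38
ee_pos: [0.5131, -0.3717, 0.0455]
tool_rot: [180.0, 0.0, 73.1]
wrist_force: [-1.5, -0.6, 0.6]
finger_gap: 0.41
gripper_force: 1.0
```

Call:
{"fn": "drive_tool", "kwargs": {"increments": [[0.01,-0.0031,0,0,0,0.25,-0.18],[0.0101,-0.0028,0,0,0,0.25,-0.18],[0,0,0,0,0,0,-0.18]]}}

```text
time_s: 78.75
ee_pos: [0.5247, -0.3751, 0.0455]
tool_rot: [-180.0, -0.0, 77.1]
wrist_force: [-4.9, 0.1, 0.6]
finger_gap: 0.412
gripper_force: 2.3
```

```bash
cat >> arc.py <<'E'
print('====')
for a,b,n in((257,200,8),(200,216,3),(216,228,4),(228,240,6)):
    print(a,b,[[float(x) for x in r] for r in arc(a,b,n)[0]])
E
python3 arc.py | sed -n '/====/,$p'; python3 l.py | head -6
```

```text
====
257 200 [[-0.0357, 0.0106, 0.0, 0.0, 0.0, -0.8906, -0.18], [-0.0341, 0.015, 0.0, 0.0, 0.0, -0.8906, -0.18], [-0.032, 0.0191, 0.0, 0.0, 0.0, -0.8906, -0.18], [-0.0294, 0.0229, 0.0, 0.0, 0.0, -0.8906, -0.18], [-0.0263, 0.0264, 0.0, 0.0, 0.0, -0.8906, -0.18], [-0.0229, 0.0295, 0.0, 0.0, 0.0, -0.8906, -0.18], [-0.019, 0.0321, 0.0, 0.0, 0.0, -0.8906, -0.18], [-0.0149, 0.0342, 0.0, 0.0, 0.0, -0.8906, -0.18]]
200 216 [[0.0108, -0.0258, 0.0, 0.0, 0.0, 0.6667, -0.18], [0.0131, -0.0246, 0.0, 0.0, 0.0, 0.6667, -0.18], [0.0153, -0.0233, 0.0, 0.0, 0.0, 0.6667, -0.18]]
216 228 [[0.0096, -0.0125, 0.0, 0.0, 0.0, 0.375, -0.18], [0.0102, -0.0119, 0.0, 0.0, 0.0, 0.375, -0.18], [0.0108, -0.0114, 0.0, 0.0, 0.0, 0.375, -0.18], [0.0114, -0.0108, 0.0, 0.0, 0.0, 0.375, -0.18]]
228 240 [[0.0079, -0.0069, 0.0, 0.0, 0.0, 0.25, -0.18], [0.0081, -0.0066, 0.0, 0.0, 0.0, 0.25, -0.18], [0.0084, -0.0063, 0.0, 0.0, 0.0, 0.25, -0.18], [0.0086, -0.006, 0.0, 0.0, 0.0, 0.25, -0.18], [0.0088, -0.0057, 0.0, 0.0, 0.0, 0.25, -0.18], [0.009, -0.0054, 0.0, 0.0, 0.0, 0.25, -0.18]]
lever_grip s 0.88 [ 0.5171 -0.3676] ang 253.3 r 0.1739
paddle s 0.71 [ 0.5471 -0.2996] ang 258.6 r 0.1006
jaw t 0.68 [0.6206 0.0495] ang 77.9 r 0.2562
jaw s 0.63 [0.6164 0.0495] ang 78.8 r 0.2554
jaw s 0.36 [ 0.7354 -0.3233] ang 324.0 r 0.2081
lever_pivot s 0.66 [ 0.5685 -0.1938] ang 78.6 r 0.0073
```

Call:
{"fn": "drive_tool", "kwargs": {"increments": [[-0.0357,0.0106,0,0,0,-0.8906,-0.18],[-0.0341,0.015,0,0,0,-0.8906,-0.18],[-0.032,0.0191,0,0,0,-0.8906,-0.18],[-0.0294,0.0229,0,0,0,-0.8906,-0.18],[-0.0263,0.0264,0,0,0,-0.8906,-0.18],[-0.0229,0.0295,0,0,0,-0.8906,-0.18],[-0.019,0.0321,0,0,0,-0.8906,-0.18],[-0.0149,0.0342,0,0,0,-0.8906,-0.18],[0,0,0,0,0,0,-0.18],[0.0108,-0.0258,0,0,0,0.6667,-0.18],[0.0131,-0.0246,0,0,0,0.6667,-0.18],[0.0153,-0.0233,0,0,0,0.6667,-0.18],[0,0,0,0,0,0,-0.18]]}}

```text
time_s: 80.88
ee_pos: [0.4199, -0.3065, 0.0453]
tool_rot: [-179.9, 0.0, 36.3]
wrist_force: [-5.6, 1.3, 0.8]
finger_gap: 0.409
gripper_force: 2.4
```

Call:
{"fn": "drive_tool", "kwargs": {"increments": [[0.0096,-0.0125,0,0,0,0.375,-0.18],[0.0102,-0.0119,0,0,0,0.375,-0.18],[0,0,0,0,0,0,-0.18]]}}

```text
time_s: 81.25
ee_pos: [0.4295, -0.3186, 0.045]
tool_rot: [-179.6, 0.0, 42.3]
wrist_force: [-15.5, 10.5, 9.8]
finger_gap: 0.407
gripper_force: 8.6
```

Call:
{"fn": "drive_tool", "kwargs": {"increments": [[0.0108,-0.0114,0,0,0,0.375,-0.18],[0.0114,-0.0108,0,0,0,0.375,-0.18],[0,0,0,0,0,0,-0.18]]}}

```text
time_s: 81.62
ee_pos: [0.4408, -0.3302, 0.0442]
tool_rot: [-179.3, -0.0, 48.3]
wrist_force: [-23.4, 16.3, 5.7]
finger_gap: 0.415
gripper_force: 13.8
```

Call:
{"fn": "drive_tool", "kwargs": {"increments": [[0.0079,-0.0069,0,0,0,0.25,-0.18],[0.0081,-0.0066,0,0,0,0.25,-0.18],[0,0,0,0,0,0,-0.18]]}}

```text
time_s: 82.0
ee_pos: [0.4494, -0.3381, 0.0442]
tool_rot: [-179.2, -0.0, 52.3]
wrist_force: [-29.8, 15.1, 12.2]
finger_gap: 0.411
gripper_force: 16.3
```

```bash
python3 l.py | grep -E "jaw|grip|paddle"; python3 r.py t8.png; python3 -c "
from h import *
p=snap('side');a=p['pixels'][180:300,180:340];i=cv2.imread('pics/t8.png')[140:260,200:360]
cv2.imwrite('pics/c8.png',np.hstack([cv2.resize(k,(400,300)) for k in(i,a)]))"
```

```text
lever_grip t 0.62 [0.6069 0.0041] ang 79.0 r 0.2089
lever_grip s 0.62 [ 0.4557 -0.3342] ang 230.1 r 0.1736
paddle s 0.6 [ 0.5124 -0.3081] ang 243.0 r 0.1202
jaw t 0.62 [0.6193 0.0426] ang 77.9 r 0.2492
jaw s 0.72 [0.6105 0.0607] ang 80.6 r 0.2653
t 0.94 [235.5, 182.6] world [0.6292 0.1049] 176.32599400679865 cramp mm [ 7.6 99.8] cost 0.103
t 0.81 [253.2, 188.2] world [0.6255 0.0681] 176.72811741236865 cramp mm [ 6.7 62.8] cost 0.107
t 0.74 [289.6, 184.6] world [ 0.6696 -0.0755] 77.12783208597891 cramp mm [ 61.7 -77. ] cost 0.845
s 0.72 [355.2, 179.9] world [ 0.5373 -0.373 ] 54.29383901537534 cramp mm [ -47.4 -383.7] cost 0.556
s 0.65 [239.8, 237.9] world [0.6273 0.0611] 167.37543851463838 cramp mm [ 9.  55.9] cost 0.491
s 0.57 [226.5, 244.1] world [0.6319 0.0956] 169.0102552081339 cramp mm [11.  90.7] cost 0.445
82.7 [ 0.4508 -0.3394  0.0445] [-179.4618   -0.0039   52.2517] 0.40930473661549555
```

View pics/c8.png

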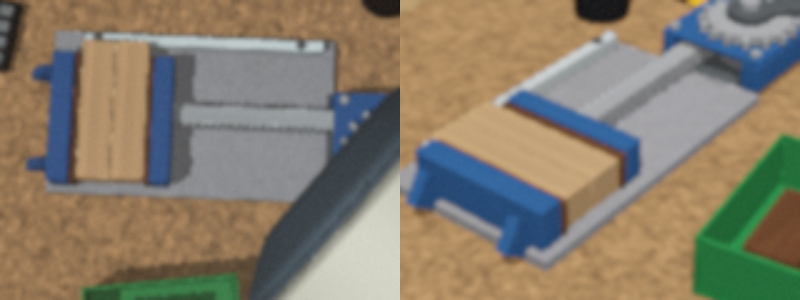

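Both rails are clamped, with ends flush at the stop. One more small nip, then I'll ease off and lift away.

Call:
{"fn": "drive_tool", "kwargs": {"increments": [[0.0084,-0.0063,0,0,0,0.25,-0.18],[0,0,0,0,0,0,-0.18],[0,0,0,0,0,0,-0.18]]}}

```text
time_s: 83.12
ee_pos: [0.4595, -0.3459, 0.0453]
tool_rot: [-180.0, -0.0, 54.2]
wrist_force: [-4.0, 0.8, -1.7]
finger_gap: 0.409
gripper_force: 1.6
```

Call:
{"fn": "drive_tool", "kwargs": {"increments": [[-0.008,0.006,0,0,0,-0.25,0.1],[-0.004,0.003,0,0,0,-0.125,0.4],[0,0,0,0,0,0,0.4],[0,0,0,0,0,0,0.4],[0,0,0,0,0,0,0.4]]}}

```text
time_s: 83.75
ee_pos: [0.4524, -0.34, 0.0456]
tool_rot: [180.0, 0.0, 51.1]
wrist_force: [0.4, -1.1, -1.0]
finger_gap: 0.701
gripper_force: 0.0
```

The force dropped suddenly, possibly a pawl slip. Lifting off to look.

Call:
{"fn": "drive_tool", "kwargs": {"increments": [[0,0,0.06,0,0,0,0.4],[0,0,0.08,0,0,0,0.4],[-0.06,0.03,0.02,0,0,0,0.4],[-0.06,0.03,0,0,0,0,0.4],[0,0,0,0,0,0,0.4]]}}

```text
time_s: 84.38
ee_pos: [0.3781, -0.3023, 0.1418]
tool_rot: [-179.9, -0.0, 51.0]
wrist_force: [0.1, -0.3, 0.2]
finger_gap: 0.7
gripper_force: 0.0
```

```bash
python3 l.py; python3 r.py t9.png; python3 -c "
from h import *
p=snap('side');a=p['pixels'][140:290,200:400];i=cv2.imread('pics/t9.png')[130:280,215:415]
cv2.imwrite('pics/c9.png',np.hstack([cv2.resize(k,(400,300)) for k in(i,a)]))"
```

```text
lever_grip t 0.91 [ 0.4578 -0.3282] ang 229.3 r 0.1676
lever_grip s 0.81 [ 0.464  -0.3541] ang 236.1 r 0.1845
lever_grip s 0.47 [0.5562 0.0798] ang 92.2 r 0.281
paddle t 0.59 [ 0.5098 -0.2961] ang 239.0 r 0.111
paddle t 0.24 [ 0.5644 -0.194 ] ang 110.6 r 0.0075
paddle s 0.7 [ 0.5131 -0.3104] ang 243.8 r 0.122
jaw t 0.87 [0.6249 0.0436] ang 76.7 r 0.2514
jaw s 0.63 [0.612  0.0471] ang 79.7 r 0.2521
jaw s 0.41 [ 0.7476 -0.3312] ang 324.2 r 0.2227
lever_pivot t 0.67 [ 0.5669 -0.1982] ang 91.5 r 0.0028
lever_pivot t 0.24 [ 0.7408 -0.2075] ang 357.8 r 0.1739
lever_pivot s 0.85 [ 0.5692 -0.1997] ang 30.4 r 0.0025
84.875 [ 0.3805 -0.304   0.1414] [-179.9919    0.0002   51.049 ]
t 0.83 [237.1, 183.8] world [0.6298 0.1046] 179.06127547549053 cramp mm [ 8.2 99.5] cost 0.108
t 0.68 [390.7, 145.4] world [ 0.7387 -0.3263] 150.55312418913653 cramp mm [ 149.8 -321.8] cost 0.454
t 0.66 [252.8, 186.5] world [0.6257 0.067 ] 175.81416517314779 cramp mm [ 7.  61.7] cost 0.089
t 0.63 [360.9, 121.7] world [ 0.7843 -0.2403] 137.6873597065548 cramp mm [ 188.7 -232.5] cost 0.506
s 0.91 [241.4, 237.8] world [0.6283 0.0632] 171.08739380348763 cramp mm [ 9.9 58.2] cost 0.447
s 0.63 [229.0, 247.5] world [0.6333 0.0953] 167.85801973261943 cramp mm [12.4 90.5] cost 0.498
s 0.42 [359.3, 175.2] world [ 0.5281 -0.3946] 53.17185830783356 cramp mm [ -54.9 -406. ] cost 0.542
85.075 [ 0.3804 -0.3039  0.1415] [-179.9985   -0.0007   51.0379] 0.6997303540134331
```

View pics/c9.png

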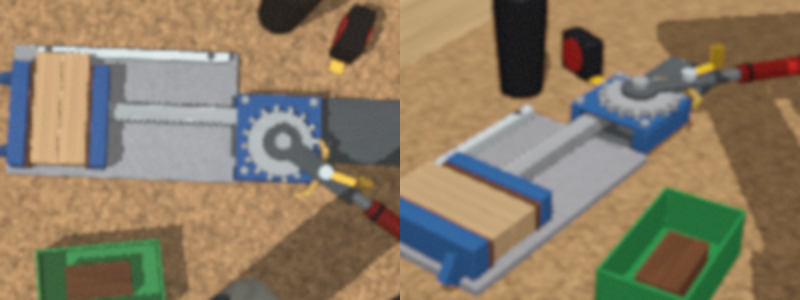

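The selector still leans to tighten and the jaw is on the rails. I'll give one gentler confirming stroke.

Call:
{"fn": "drive_tool", "kwargs": {"increments": [[0.06,-0.03,0,0,0,0.06,0.4],[0.0625,-0.0317,0,0,0,0,0.4],[0,0,0,0,0,0,0.4],[0,0,-0.06,0,0,0,0.4],[0,0,-0.07,0,0,0,0.4],[0,0,-0.03,0,0,0,0.4],[0,0,0,0,0,0,-0.18],[0,0,0,0,0,0,-0.18],[0,0,0,0,0,0,-0.18]]}}

```text
time_s: 86.25
ee_pos: [0.4542, -0.3413, 0.0466]
tool_rot: [179.9, 0.0, 51.5]
wrist_force: [-1.1, 0.0, -0.3]
finger_gap: 0.411
gripper_force: 0.0
```

Call:
{"fn": "drive_tool", "kwargs": {"increments": [[0.0082,-0.0066,0,0,0,0.25,-0.18],[0.0084,-0.0063,0,0,0,0.25,-0.18],[0,0,0,0,0,0,-0.18]]}}

```text
time_s: 86.62
ee_pos: [0.4643, -0.3491, 0.0457]
tool_rot: [180.0, 0.0, 55.6]
wrist_force: [0.8, 0.4, 0.5]
finger_gap: 0.407
gripper_force: 0.0
```

Call:
{"fn": "drive_tool", "kwargs": {"increments": [[0.0086,-0.006,0,0,0,0.25,-0.18],[0.0088,-0.0057,0,0,0,0.25,-0.18],[0,0,0,0,0,0,-0.18]]}}

```text
time_s: 87.0
ee_pos: [0.4749, -0.3562, 0.0456]
tool_rot: [179.9, 0.0, 59.6]
wrist_force: [-0.1, 0.1, 0.4]
finger_gap: 0.412
gripper_force: 0.0
```

Call:
{"fn": "drive_tool", "kwargs": {"increments": [[0.0092,-0.0051,0,0,0,0.25,-0.18],[0.0093,-0.0048,0,0,0,0.25,-0.18],[0,0,0,0,0,0,-0.18]]}}

```text
time_s: 87.38
ee_pos: [0.486, -0.362, 0.0456]
tool_rot: [179.9, 0.0, 63.6]
wrist_force: [0.1, 0.2, 0.5]
finger_gap: 0.411
gripper_force: 0.0
```

Call:
{"fn": "drive_tool", "kwargs": {"increments": [[0.0095,-0.0044,0,0,0,0.25,-0.18],[0.0096,-0.0041,0,0,0,0.25,-0.18],[0,0,0,0,0,0,-0.18]]}}

```text
time_s: 87.75
ee_pos: [0.4975, -0.367, 0.0456]
tool_rot: [179.9, 0.0, 67.6]
wrist_force: [1.0, 0.7, 0.1]
finger_gap: 0.402
gripper_force: 0.0
```

Call:
{"fn": "drive_tool", "kwargs": {"increments": [[0.0098,-0.0038,0,0,0,0.25,-0.18],[0.0099,-0.0035,0,0,0,0.25,-0.18],[0,0,0,0,0,0,-0.18]]}}

```text
time_s: 88.12
ee_pos: [0.5092, -0.3713, 0.0456]
tool_rot: [180.0, 0.0, 71.6]
wrist_force: [0.2, 0.1, -0.2]
finger_gap: 0.406
gripper_force: 0.0
```

```bash
python3 l.py l9.png | grep -E "grip|padd|jaw"
```

```text
lever_grip s 0.97 [ 0.5018 -0.3672] ang 248.6 r 0.1785
paddle s 0.71 [0.5382 0.1521] ang 94.7 r 0.3543
paddle s 0.48 [ 0.5445 -0.3116] ang 258.5 r 0.1129
jaw t 0.85 [0.6165 0.0455] ang 78.6 r 0.2514
jaw s 0.63 [0.6164 0.0531] ang 79.0 r 0.2589
```

View pics/l9.png

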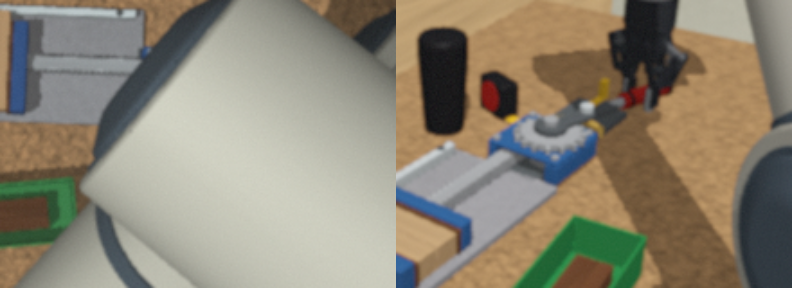

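The lever follows freely and the jaw is still closed. I'm backing off two teeth to re-engage and load more gently (no more pictures, I have used that allowance up).

```bash
cat >> arc.py <<'E'
print('####')
for a,b,n in((251.6,204,7),(204,212,2),(212,230,9)):
    print(a,b,[[float(x) for x in r] for r in arc(a,b,n)[0]])
E
python3 arc.py | sed -n '/####/,$p'
```

```text
####
251.6 204 [[-0.033, 0.0132, 0.0, 0.0, 0.0, -0.85, -0.18], [-0.0312, 0.017, 0.0, 0.0, 0.0, -0.85, -0.18], [-0.029, 0.0206, 0.0, 0.0, 0.0, -0.85, -0.18], [-0.0264, 0.0239, 0.0, 0.0, 0.0, -0.85, -0.18], [-0.0233, 0.0269, 0.0, 0.0, 0.0, -0.85, -0.18], [-0.02, 0.0294, 0.0, 0.0, 0.0, -0.85, -0.18], [-0.0164, 0.0316, 0.0, 0.0, 0.0, -0.85, -0.18]]
204 212 [[0.0092, -0.0188, 0.0, 0.0, 0.0, 0.5, -0.18], [0.0105, -0.0181, 0.0, 0.0, 0.0, 0.5, -0.18]]
212 230 [[0.0057, -0.0088, 0.0, 0.0, 0.0, 0.25, -0.18], [0.006, -0.0086, 0.0, 0.0, 0.0, 0.25, -0.18], [0.0063, -0.0084, 0.0, 0.0, 0.0, 0.25, -0.18], [0.0066, -0.0081, 0.0, 0.0, 0.0, 0.25, -0.18], [0.0069, -0.0079, 0.0, 0.0, 0.0, 0.25, -0.18], [0.0071, -0.0077, 0.0, 0.0, 0.0, 0.25, -0.18], [0.0074, -0.0074, 0.0, 0.0, 0.0, 0.25, -0.18], [0.0077, -0.0071, 0.0, 0.0, 0.0, 0.25, -0.18], [0.0079, -0.0069, 0.0, 0.0, 0.0, 0.25, -0.18]]
```

Call:
{"fn": "drive_tool", "kwargs": {"increments": [[-0.033,0.0132,0,0,0,-0.85,-0.18],[-0.0312,0.017,0,0,0,-0.85,-0.18],[-0.029,0.0206,0,0,0,-0.85,-0.18],[-0.0264,0.0239,0,0,0,-0.85,-0.18],[-0.0233,0.0269,0,0,0,-0.85,-0.18],[-0.02,0.0294,0,0,0,-0.85,-0.18],[-0.0164,0.0316,0,0,0,-0.85,-0.18],[0,0,0,0,0,0,-0.18],[0.0092,-0.0188,0,0,0,0.5,-0.18],[0.0105,-0.0181,0,0,0,0.5,-0.18],[0,0,0,0,0,0,-0.18]]}}

```text
time_s: 90.0
ee_pos: [0.4136, -0.2969, 0.0455]
tool_rot: [179.9, -0.0, 32.0]
wrist_force: [-0.2, 0.4, -0.2]
finger_gap: 0.409
gripper_force: 0.0
```

Call:
{"fn": "drive_tool", "kwargs": {"increments": [[0.0057,-0.0088,0,0,0,0.25,-0.18],[0.006,-0.0086,0,0,0,0.25,-0.18],[0,0,0,0,0,0,-0.18]]}}

```text
time_s: 90.38
ee_pos: [0.4199, -0.3063, 0.0455]
tool_rot: [180.0, -0.0, 35.9]
wrist_force: [0.2, 0.0, 0.1]
finger_gap: 0.413
gripper_force: 0.0
```

Call:
{"fn": "drive_tool", "kwargs": {"increments": [[0.0063,-0.0084,0,0,0,0.25,-0.18],[0.0066,-0.0081,0,0,0,0.25,-0.18],[0,0,0,0,0,0,-0.18]]}}

```text
time_s: 90.75
ee_pos: [0.4281, -0.3167, 0.0456]
tool_rot: [179.9, -0.0, 39.9]
wrist_force: [0.1, -0.1, -0.0]
finger_gap: 0.41
gripper_force: 0.0
```

Call:
{"fn": "drive_tool", "kwargs": {"increments": [[0.0069,-0.0079,0,0,0,0.25,-0.18],[0,0,0,0,0,0,-0.18]]}}

```text
time_s: 91.0
ee_pos: [0.4322, -0.3213, 0.0456]
tool_rot: [179.9, -0.0, 42.0]
wrist_force: [-0.5, -0.1, -0.0]
finger_gap: 0.41
gripper_force: 0.0
```

Call:
{"fn": "drive_tool", "kwargs": {"increments": [[0.0071,-0.0077,0,0,0,0.25,-0.18],[0.0074,-0.0074,0,0,0,0.25,-0.18],[0.0077,-0.0071,0,0,0,0.25,-0.18]]}}

```text
time_s: 91.38
ee_pos: [0.4453, -0.3345, 0.0456]
tool_rot: [-180.0, 0.0, 48.1]
wrist_force: [-5.1, 1.8, 0.7]
finger_gap: 0.406
gripper_force: 1.9
```

Call:
{"fn": "drive_tool", "kwargs": {"increments": [[0.0079,-0.0069,0,0,0,0.25,-0.18],[0.0081,-0.0066,0,0,0,0.25,-0.18]]}}

```text
time_s: 91.62
ee_pos: [0.4538, -0.3418, 0.0454]
tool_rot: [-179.9, 0.0, 52.1]
wrist_force: [-12.6, 4.1, 5.6]
finger_gap: 0.409
gripper_force: 5.9
```

```bash
python3 l.py | grep -E "grip|padd|jaw"; python3 l.py | grep -E "grip|padd|jaw"
```

```text
lever_grip t 0.47 [ 0.7022 -0.2924] ang 325.9 r 0.1632
lever_grip s 0.94 [ 0.4576 -0.3413] ang 232.1 r 0.1779
paddle s 0.62 [ 0.4998 -0.2909] ang 233.2 r 0.1122
jaw t 0.76 [0.6144 0.0408] ang 78.9 r 0.2464
jaw s 0.87 [0.6134 0.0462] ang 79.4 r 0.2516
lever_grip s 0.78 [ 0.448 -0.331] ang 227.5 r 0.1763
paddle s 0.72 [0.5401 0.11  ] ang 95.0 r 0.3122
paddle s 0.62 [ 0.5082 -0.2951] ang 238.0 r 0.1109
jaw t 0.93 [0.6273 0.0563] ang 76.8 r 0.2642
```

Call:
{"fn": "drive_tool", "kwargs": {"increments": [[0.0084,-0.0063,0,0,0,0.25,-0.18],[0.0086,-0.006,0,0,0,0.25,-0.18],[0,0,0,0,0,0,-0.18]]}}

```text
time_s: 93.0
ee_pos: [0.4644, -0.3495, 0.0452]
tool_rot: [-179.9, 0.0, 56.0]
wrist_force: [-6.8, -0.1, 1.2]
finger_gap: 0.41
gripper_force: 3.0
```

Call:
{"fn": "drive_tool", "kwargs": {"increments": [[0.0088,-0.0057,0,0,0,0.25,-0.18],[0,0,0,0,0,0,-0.18]]}}

```text
time_s: 93.25
ee_pos: [0.4695, -0.353, 0.0453]
tool_rot: [-179.9, 0.0, 58.0]
wrist_force: [-8.3, -0.5, 1.5]
finger_gap: 0.41
gripper_force: 3.5
```

Call:
{"fn": "drive_tool", "kwargs": {"increments": [[0.009,-0.0054,0,0,0,0.25,-0.18],[0,0,0,0,0,0,-0.18]]}}

```text
time_s: 93.5
ee_pos: [0.4743, -0.356, 0.0452]
tool_rot: [-179.8, 0.0, 60.0]
wrist_force: [-13.4, 1.4, 2.9]
finger_gap: 0.415
gripper_force: 5.3
```

Call:
{"fn": "drive_tool", "kwargs": {"increments": [[0.0092,-0.0051,0,0,0,0.25,-0.18],[0,0,0,0,0,0,-0.18]]}}

```text
time_s: 93.75
ee_pos: [0.4791, -0.3587, 0.0451]
tool_rot: [-179.7, 0.0, 62.0]
wrist_force: [-17.4, 0.8, 5.4]
finger_gap: 0.416
gripper_force: 7.6
```

Call:
{"fn": "drive_tool", "kwargs": {"increments": [[0,0,0,0,0,0,-0.18],[0,0,0,0,0,0,-0.18],[0,0,0,0,0,0,-0.18],[0,0,0,0,0,0,-0.18],[0,0,0,0,0,0,-0.18],[0,0,0,0,0,0,-0.18]]}}

```text
time_s: 94.5
ee_pos: [0.4791, -0.3587, 0.0451]
tool_rot: [-179.8, 0.0, 62.0]
wrist_force: [-16.9, 0.6, 5.1]
finger_gap: 0.412
gripper_force: 7.4
```

Call:
{"fn": "drive_tool", "kwargs": {"increments": [[0.0093,-0.0048,0,0,0,0.25,-0.18],[0,0,0,0,0,0,-0.18]]}}

```text
time_s: 94.75
ee_pos: [0.4839, -0.3613, 0.045]
tool_rot: [-179.6, -0.0, 64.0]
wrist_force: [-22.2, 0.6, 9.5]
finger_gap: 0.408
gripper_force: 9.9
```

Call:
{"fn": "drive_tool", "kwargs": {"increments": [[0.0095,-0.0044,0,0,0,0.25,-0.18],[0,0,0,0,0,0,-0.18],[0,0,0,0,0,0,-0.18],[0,0,0,0,0,0,-0.18]]}}

```text
time_s: 95.25
ee_pos: [0.4888, -0.3637, 0.0449]
tool_rot: [-179.6, -0.0, 66.0]
wrist_force: [-27.1, 0.9, 10.0]
finger_gap: 0.407
gripper_force: 12.2
```

A steady 27 N at the lever means the row is firmly loaded. Easing off and lifting away.

Call:
{"fn": "drive_tool", "kwargs": {"increments": [[-0.0047,0.0022,0,0,0,-0.125,-0.18],[-0.0047,0.0022,0,0,0,-0.125,-0.18],[0,0,0,0,0,0,-0.18]]}}

```text
time_s: 95.62
ee_pos: [0.4839, -0.3613, 0.045]
tool_rot: [-179.7, -0.0, 64.0]
wrist_force: [-22.1, 1.3, 7.5]
finger_gap: 0.414
gripper_force: 9.8
```

Call:
{"fn": "drive_tool", "kwargs": {"increments": [[-0.0047,0.0024,0,0,0,-0.125,-0.18],[-0.0047,0.0024,0,0,0,-0.125,-0.18],[-0.0046,0.0026,0,0,0,-0.125,-0.1],[-0.0046,0.0026,0,0,0,-0.125,0],[0,0,0,0,0,0,0.4],[0,0,0,0,0,0,0.4]]}}

```text
time_s: 96.38
ee_pos: [0.4757, -0.3562, 0.0456]
tool_rot: [180.0, -0.0, 60.0]
wrist_force: [-3.4, 2.0, -2.3]
finger_gap: 0.699
gripper_force: 2.3
```

Call:
{"fn": "drive_tool", "kwargs": {"increments": [[-0.0092,0.0052,0,0,0,-0.25,0.4],[-0.009,0.0054,0,0,0,-0.25,0.4],[0,0,0,0,0,0,0.4]]}}

```text
time_s: 96.75
ee_pos: [0.4644, -0.3498, 0.0458]
tool_rot: [180.0, 0.0, 55.9]
wrist_force: [-0.2, -0.1, -1.1]
finger_gap: 0.696
gripper_force: 0.0
```

```bash
python3 l.py | grep -E "grip|padd|jaw"; python3 r.py;python3 -c "
from h import *
s=bot.state();print(s['wrist_force'],s['gripper_force'])"
```

```text
lever_grip s 0.73 [ 0.4737 -0.352 ] ang 238.3 r 0.1775
paddle t 0.39 [0.4046 0.0315] ang 124.9 r 0.2836
paddle s 0.76 [ 0.5096 -0.2878] ang 236.5 r 0.1041
jaw t 0.66 [0.6255 0.0458] ang 76.7 r 0.2537
jaw s 0.88 [0.6191 0.054 ] ang 78.5 r 0.2602
jaw s 0.23 [0.6055 0.0099] ang 79.7 r 0.2144
t 0.95 [236.7, 184.1] world [0.6292 0.1036] 177.01132635528987 cramp mm [ 7.6 98.5] cost 0.103
t 0.63 [252.2, 184.5] world [0.626  0.0671] 176.43027793645876 cramp mm [ 7.3 61.8] cost 0.095
s 0.83 [227.6, 247.9] world [0.6316 0.0949] 168.19056662407417 cramp mm [10.7 90. ] cost 0.489
s 0.8 [242.0, 237.2] world [0.6282 0.062 ] 169.93013615252346 cramp mm [ 9.9 57. ] cost 0.42
97.45 [ 0.4646 -0.3498  0.0456] [179.9994  -0.0009  55.9168] 0.6997793456311612
[-0.12098768  0.17289    -0.51807733] 0.0
```

Call:
{"fn": "drive_tool", "kwargs": {"increments": [[0,0,0.06,0,0,0,0.4],[0,0,0.08,0,0,0,0.4],[0,0,0.08,0,0,0,0.4],[-0.08,0.01,0.02,0,0,0,0.4],[-0.08,0.01,0,0,0,0,0.4],[-0.02,0,0,0,0,0,0.4],[0,0,0,0,0,0,0.4]]}}

```text
time_s: 98.32
ee_pos: [0.3565, -0.3381, 0.1898]
tool_rot: [180.0, 0.0, 55.9]
wrist_force: [0.6, -0.5, -0.8]
finger_gap: 0.702
gripper_force: 0.0
```

```bash
for i in 1 2 3; do python3 l.py | grep -E "grip|padd|jaw|pivot"; echo; done; python3 - <<'E'
from h import *
# yellow pixels near lever -> world at paddle height
for n in('top','side'):
    p=snap(n);h=cv2.cvtColor(p['pixels'],cv2.COLOR_BGR2HSV)
    m=cv2.inRange(h,(20,130,110),(34,255,255))
    for c in cv2.findContours(m,0,2)[0]:
        if cv2.contourArea(c)<4: continue
        u=c.reshape(-1,2).mean(0);print(n,u,cv2.contourArea(c),at_z(p,u,.088)[:2])
E
```

```text
lever_grip t 0.75 [ 0.46   -0.3238] ang 228.9 r 0.1629
lever_grip t 0.59 [ 0.7396 -0.2104] ang 356.9 r 0.1728
lever_grip s 0.95 [ 0.4559 -0.332 ] ang 229.7 r 0.1718
lever_grip s 0.31 [0.3738 0.1149] ang 121.4 r 0.3703
paddle t 0.62 [ 0.5058 -0.2971] ang 237.5 r 0.1139
paddle s 0.64 [ 0.521  -0.3088] ang 246.9 r 0.1172
jaw t 0.97 [0.6175 0.0487] ang 78.6 r 0.2548
jaw s 0.91 [0.6145 0.051 ] ang 79.3 r 0.2564
lever_pivot t 0.68 [ 0.5645 -0.2014] ang 188.2 r 0.0025
lever_pivot s 0.75 [ 0.5634 -0.1978] ang 138.6 r 0.0048
lever_pivot s 0.37 [0.5825 0.1191] ang 87.2 r 0.3204

lever_grip t 0.61 [ 0.4598 -0.3296] ang 230.2 r 0.1674
lever_grip t 0.24 [0.6072 0.0053] ang 79.0 r 0.2102
lever_grip s 0.8 [ 0.4589 -0.3363] ang 231.4 r 0.1731
lever_grip s 0.42 [ 0.5707 -0.2006] ang 5.9 r 0.0038
paddle t 0.67 [ 0.5099 -0.2941] ang 238.5 r 0.1093
paddle s 0.75 [ 0.659 -0.064] ang 56.1 r 0.165
jaw t 0.73 [0.6211 0.0492] ang 77.8 r 0.256
jaw s 0.83 [0.6118 0.0571] ang 80.2 r 0.262
jaw s 0.35 [0.4006 0.0388] ang 124.8 r 0.2919
lever_pivot t 0.77 [ 0.561  -0.2042] ang 208.4 r 0.0068
lever_pivot s 0.93 [ 0
[... 436 characters left out ...]
014] ang 241.6 r 0.1141
jaw t 0.94 [0.6139 0.0422] ang 79.1 r 0.2477
jaw t 0.46 [ 0.7263 -0.307 ] ang 326.4 r 0.1914
jaw s 0.65 [0.6196 0.0489] ang 78.1 r 0.2554
jaw s 0.38 [0.3968 0.0385] ang 125.4 r 0.2938
lever_pivot t 0.89 [ 0.5684 -0.2011] ang 356.5 r 0.0014
lever_pivot s 0.64 [ 0.5631 -0.186 ] ang 104.6 r 0.0155

top [368.53846154 224.84615385] 5.5 [ 0.5032899  -0.22624342]
top [391.25806452 219.77419355] 76.0 [ 0.51427618 -0.28363849]
top [383.35294118 162.58823529] 29.5 [ 0.66131877 -0.27448123]
side [347.23076923 189.30769231] 22.5 [ 0.48250663 -0.17296525]
side [297.66666667 179.5       ] 16.5 [ 0.60340007 -0.15293716]
side [355.34615385 169.92307692] 97.0 [ 0.51008446 -0.27831166]
```

The jaw is on the rails, the selector is at tighten (paddle about 8° ahead of the lever), the rails are flush, and the robot is clear. Handing in.

```bash
python3 -c "
from h import *
print(workorder.finish_job())"
```

```text
the job is handed in; nothing more can be done
None
```

The job is handed in, with no verdict shown: the offcut is in the bin, and both rails are flush against the stop and clamped by the jaw, moved only with the lever and the selector at tighten. The lever sprang back about 13° when I let go, so the clamp now rests on gear friction. I viewed 16 pictures, two over the limit of 14.

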